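# Clamp the brass jaw blank in the guarded quick-clamp jig

### The job

Clamp the brass jaw blank in the jig on the bench and leave the aluminium blanks in the rack. In the rack you can only get hold of it by its two ends, and in the jig only by its long sides, so put it down flat on the bench and take it again the other way, then lay it flat in the jig's pocket against the rear rail and let go. Then flip the jig's yellow guard up and back until it stays open by itself, and press the front of the green paddle under it fully down so that the pusher clamps the blank; leave the guard open.

Things in the scene. Friction and masses are not known exactly. Their poses are not given: they have to be found in the camera images.
- brass_blank_mid (a point): Centre (half-way up) of the brass-coloured jaw blank, a block 58 x 36 x 20 mm with two 8.5 mm through-holes in its top, 0.33 kg (may vary 20 %). x = its long direction, y = its 36 mm width, z up; either end may lead. It lies loose in one of the three slots of the rack, its long direction along the rack's x.
- alu_blank_a_mid (a point): Centre of one of two aluminium (silver-grey) blanks of the same size, loose in other slots of the rack. Leave it there.
- alu_blank_b_mid (a point): Centre of the other aluminium blank. Leave it there.
- rack: Fixed dark-wood rack, 66 (x) x 156 (y) mm, origin at the centre of its underside, on the bench. Three slots 39 mm wide along its y, at -45, 0, +45 mm, floor 8 mm above the bench, dividers 46 mm long (x), 6 mm thick, tops 26 mm above the bench. A blank fills the slot's width; its top is 28 mm above the bench and its ends stand 6 mm out of the dividers, free to grip.
- jig: Fixed quick-clamp jig: dark steel base plate 150 (x) x 244 (y) x 14 mm; origin at the centre of its underside, on the bench; x points to its rear, y to its left, z up. Left half: the open pocket for the blank (see seat). Right half: a grey box 100 x 68 mm at y = -76 mm, its top 44 mm above the bench, which carries the paddle under a yellow guard.
- seat (a point): Point on the pocket floor, 14 mm above the bench, at jig (2, 55) mm; axes as the jig's. A blank laid home has its long direction along y and its centre 10 mm above this point. The pocket's ends, at y = -33 mm (pusher, 17 mm high) and +33 mm (fixed steel jaw, 18 mm high), leave a blank 4 mm free at each end and no room to grip its ends; the front is open.
- rear_rail (a point): Middle of the rear rail's face, on the pocket floor 18 mm behind the seat point: two steel pads 15 mm high, 19 to 33 mm to either side of this point, with a 38 mm gap between them that leaves room for a finger behind the blank.
- pusher: Steel pusher pad 34 x 8 x 15 mm at the right end of the pocket; origin at the lower edge of its pushing face. The paddle drives it through a cam: it slides up to 8.5 mm along the jig's +y and clamps the blank against the fixed jaw; it then stays.
- guard (a joint): Opening angle of the yellow guard, a shell 78 (x) x 52 (y) x 26 mm over the paddle. 0 = shut; it turns up and towards the jig's rear about the guard_hinge; its stop is at 2.0 rad. Light (0.09 kg); its weight shuts it from below about 1.3 rad and carries it back to the stop beyond that, where it stays.
- guard_hinge (a point): Middle of the guard's hinge line, which runs along the jig's y, 48 mm above the bench.
- guard_knob (a point): Centre of the black ball grip, 21 mm in diameter, that stands forward of the guard on a stem 7.6 mm thick, 28 mm ahead of its front wall; moves with the guard. Shut: 102 mm in front of the hinge line and 10 mm above it, 58 mm above the bench.
- paddle (a joint): Angle of the green rocker paddle (50 x 30 mm) under the guard: 0 = released, front end raised; 0.5 rad = front end fully down (clamped). Pivot along the jig's y at jig (-6, -76) mm, 53 mm above the bench. It stays where it is left (with a blank clamped it springs back to about 0.47); pressing on the rib takes about 3 to 8 N, up to about 15 N as the pusher meets the blank.
- paddle_rib (a point): Top of the cross rib (26 mm long along y) on the front end of the paddle, where it is pressed; moves with the paddle. Released: 17 mm in front of the pivot, 67 mm above the bench; fully down: 21 mm in front of the pivot, 57 mm above the bench.
Things that resemble listed ones, but are neither listed nor needed, are in the scene too. Of the things like the part that bears brass_blank_mid, leave any that is pink; of the rest the larger one is meant.

How it is judged:
On the way, in this order (a step that is already met when the one before it is completed fails the run):
1. the brass blank lies flat on the bench, let go (height (world z) of brass_blank_mid below 0.014 m and angle between brass_blank_mid's own z axis and vertical below 0.06 rad and contact force between the fingers and anything else below 0.2 N), for 0.2 s.
2. the brass blank lies flat in the jig's pocket against the rear rail, let go, with the guard still shut (x of brass_blank_mid in the frame of seat between -0.004 and 0.002 m and y of brass_blank_mid in the frame of seat between -0.0065 and 0.0065 m and z of brass_blank_mid in the frame of seat between 0.007 and 0.0125 m and angle between the x axis of brass_blank_mid and the y axis of seat, either way round below 0.06 rad and angle between brass_blank_mid's own z axis and vertical below 0.06 rad and contact force between the fingers and anything else below 0.2 N and value of joint guard below 0.2 rad), for 0.2 s.
3. the guard stays open by itself, the paddle not yet pressed (value of joint guard above 1.75 rad and value of joint paddle below 0.25 rad and contact force between the fingers and anything else below 0.2 N and x of brass_blank_mid in the frame of seat between -0.004 and 0.002 m and y of brass_blank_mid in the frame of seat between -0.0065 and 0.0065 m and z of brass_blank_mid in the frame of seat between 0.007 and 0.0125 m and angle between the x axis of brass_blank_mid and the y axis of seat, either way round below 0.06 rad and angle between brass_blank_mid's own z axis and vertical below 0.06 rad), for 0.3 s.
4. the front of the paddle is fully down (value of joint paddle above 0.44 rad), for 0.1 s.
At the end, for the whole second after the job is handed in: Brass blank flat in the pocket, within 4 mm of the rear rail and parallel to 0.06 rad, pressed by the pusher with over 1 N; paddle past 0.44 rad, guard open past 1.75 rad; both aluminium blanks within 20 mm of where they were (x of brass_blank_mid in the frame of seat between -0.004 and 0.002 m and y of brass_blank_mid in the frame of seat between -0.0065 and 0.0065 m and z of brass_blank_mid in the frame of seat between 0.007 and 0.0125 m and angle between the x axis of brass_blank_mid and the y axis of seat, either way round below 0.06 rad and angle between brass_blank_mid's own z axis and vertical below 0.06 rad and value of joint guard above 1.75 rad and value of joint paddle above 0.44 rad and contact force between pusher and anything else above 1 N and distance of each of alu_blank_a_mid, alu_blank_b_mid from where it was at the start of the episode below 0.02 m); the robot touches nothing.
It fails at once if an aluminium blank is taken out of or knocked about in the rack (distance of any of alu_blank_a_mid, alu_blank_b_mid from where it was at the start of the episode above 0.02 m).
It also fails if it takes over 69 s, if anything falls off the work surface, if the arm or the gripper's body presses on something with over 40 N, if the wrist force passes 120 N, or if a joint passes its speed limit or range.

### The arm

A 7-joint arm with a two-finger parallel gripper is mounted at the origin on a cart in front of the work surface, level with it; the furniture and walls round the work are solid. World frame = base frame: x ahead of the robot, y to its left, z up, the work surface at z = 0. Lengths are in m, angles in rad, forces in N, time in s.
With the tool pointing down it reaches from about 0.425 to 0.925 m from the base axis. Payload 6.8 kg.
Tool frame: the origin (TCP) lies on the centre line of the jaws, within the pads' length; the fingertips stand 25 mm ahead of it and the grasp point (between the pads) lies 6 mm ahead of it (arm.finger_overhang is the distance from the TCP to the fingertips, in m); x points along the fingers, z is the direction in which the jaws open and shut, and the axes are right-handed (so a half turn about x gives the same grasp; the last joint's range is limited). The gripper opens to 88 mm and grips with 3 to 60 N. Pads are 20 mm wide; open, the fingers measure 115 mm over their backs; the gripper's body (75 mm by 178 mm) begins 61 mm behind the grasp point.
Start: joints at [-1.45, 0.477, 0.022, 1.555, -0.011, 1.109, -0.083], TCP at [0.153, 0.657, 0.248] pointing down, gripper open.
Joint ranges: [-2.96, 2.96], [-0.34, 2.1], [-1.41, 1.46], [0.24, 2.44], [-1.37, 4.51], [0.17, 1.92], [-2.96, 2.96]. Speed limits (rad/s): [2.39, 2.39, 3.14, 3.14, 3.14, 3.14, 3.14].

### API

Orientations are given as [roll, pitch, yaw] about the fixed x, y, z axes, in that order (R = Rz(yaw) Ry(pitch) Rx(roll)).
In Python, from rig import arm gives the robot as it stands.
- The arm moves only by the tool drive_tool, never from a script. Its argument "increments" is a list that holds one entry, the list of rows, each a list of 7 numbers: the shift along the tool's x, y, z in cm, then the turn, a rotation vector about the tool's x, y, z in rad, then the opening, from 0 (shut) to 1 (fully open). In form: [[[tx, ty, tz, ax, ay, az, hand], ...]]. A call has 1 to 10 rows; each row shifts and turns the pose as measured when the row begins, along the tool's axes as they then stand; what a row does not reach is not made up. A row lasts 1/12 s, in which the tool goes at most 41.7 mm and 7.16 degrees, less where a joint would pass 70% of its speed; a pose out of reach is approached as far as the arm can. A call is refused whole if a number of a shift passes 4.17 or a number of a turn 0.125, either way. A call with a gripper value outside its range is refused whole. The fingers move at their own pace and stop on an object; "newtons" is the grip in N (left out, the last holds). Time passes only in rows, so rows that do not move let the fingers close. It gives the time, the measured TCP pose, the force and the opening at its end, in the units of the state.
- arm.observe(): the state, without advancing time (a new reading comes with each control period).
- arm.capture(name): name is "scene" or "top" or "wrist"; returns the picture (400x640x3 uint8, red, green, blue); there is no depth.
- arm.camera_info(name): a dict with "K" (3x3 intrinsics, pixels), "extrinsics" (4x4, takes a point from camera to world coordinates). Camera axes: x right, y up, looking along -z (the intrinsics and any distortion apply to the point x, -y, -z); pixel columns grow to the right and rows downward; lengths in m; the calibration is good to about 2 mm. A picture is of the moment at which its call begins: read the wrist's pose just before it. camera_info takes no time and is no camera call; for the wrist camera it gives the pose at the moment of the call.
- arm.finish_job(): hands the job in, once; it reports no verdict.
The state is a dict: "t": time; "q": joint angles; "qvel": joint speeds; "joint_torque": joint torques, N m; "ee_pos": TCP position; "tcp_rot": TCP orientation; "contact_force": force on the tool from outside, world axes, zero at the start; "ft_torque": the same for the moment, N m; "opening": finger opening in m.
Only numpy, scipy, OpenCV 4.12 (cv2) and the standard library are available. Lean on these libraries where they do the work, as an engineer would, in place of code of your own. Each camera call takes 0.05 s, during which the arm holds its last target.

## Working session

There is one attempt and no reset: what is moved stays moved. The work goes in short steps, Python scripts to look and compute and a tool call to move; the robot and the scene stay as the last step left them, time stands still between calls to the robot, and variables do not carry over. Pictures are saved under pics/ and viewed, and the job is handed in when it is done.

Besides the shell and the picture viewer there is one more tool, called after ">>>" as name([rows], argument=value, ...), one row to a line, values as JSON. drive_tool: Moves the arm, as the interface text tells. Its arguments: {"type":"object","properties":{"increments":{"type":"array","items":{"type":"array","items":{"type":"array","items":{"type":"number"}}}},"newtons":{"type":"number"}},"required":["increments"]}

```bash
ls; mkdir -p pics
python3 - <<'E'
from rig import arm
import cv2
s=arm.observe(); print({k:s[k] for k in('t','ee_pos','tcp_rot','opening','contact_force')})
for n in('scene','top','wrist'):
    i=arm.camera_info(n); print(n,i)
    cv2.imwrite(f'pics/a_{n}.png',cv2.cvtColor(arm.capture(n),cv2.COLOR_RGB2BGR))
E
```

```text
pics
{'t': 0.0, 'ee_pos': array([0.15300625, 0.65686288, 0.246711  ]), 'tcp_rot': array([-3.07077613,  1.56900964, -1.72885075]), 'opening': 0.0879158470760303, 'contact_force': array([ 0.78272574, -0.9560343 ,  0.96991015])}
scene {'K': array([[391.75034905,   0.        , 322.01495195],
       [  0.        , 391.75034905, 207.00455795],
       [  0.        ,   0.        ,   1.        ]]), 'extrinsics': array([[ 0.84847998,  0.3163338 , -0.42428133,  0.11265371],
       [-0.52899565,  0.48321106, -0.69761785, -0.64217413],
       [-0.01566268,  0.81635776,  0.57733412,  0.60277618],
       [ 0.        ,  0.        ,  0.        ,  1.        ]])}
top {'K': array([[425.60495071,   0.        , 312.08153138],
       [  0.        , 425.60495071, 197.31764271],
       [  0.        ,   0.        ,   1.        ]]), 'extrinsics': array([[-2.55490644e-02,  9.92365774e-01, -1.20654120e-01,
         3.88854091e-01],
       [-9.98941397e-01, -2.99621772e-02, -3.49049086e-02,
         9.44541268e-04],
       [-3.82534967e-02,  1.19634608e-01,  9.92080758e-01,
         9.70793021e-01],
       [ 0.00000000e+00,  0.00000000e+00,  0.00000000e+00,
         1.00000000e+00]])}
wrist {'K': array([[347.45588575,   0.        , 325.26882089],
       [  0.        , 347.45588575, 197.11458515],
       [  0.        ,   0.        ,   1.        ]]), 'extrinsics': array([[ 0.22598725, -0.93932997, -0.2580484 ,  0.08283097],
       [ 0.9741285 ,  0.21740967,  0.06169851,  0.67331883],
       [-0.00185304, -0.26531538,  0.9641599 ,  0.38375405],
       [ 0.        ,  0.        ,  0.        ,  1.        ]])}
```

View pics/a_scene.png

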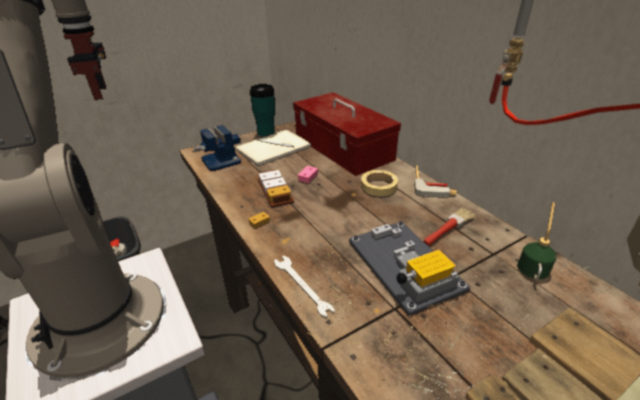

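View pics/a_top.png

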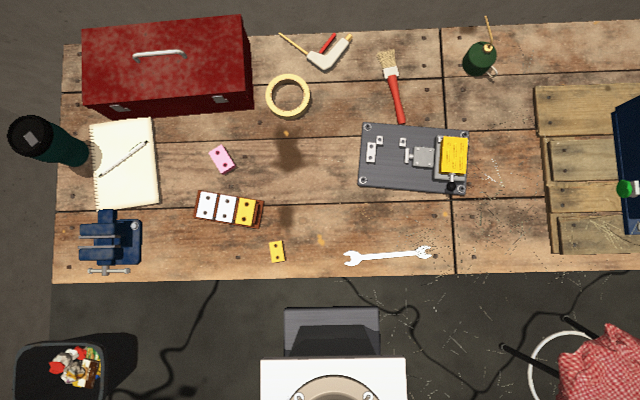

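View pics/a_wrist.png

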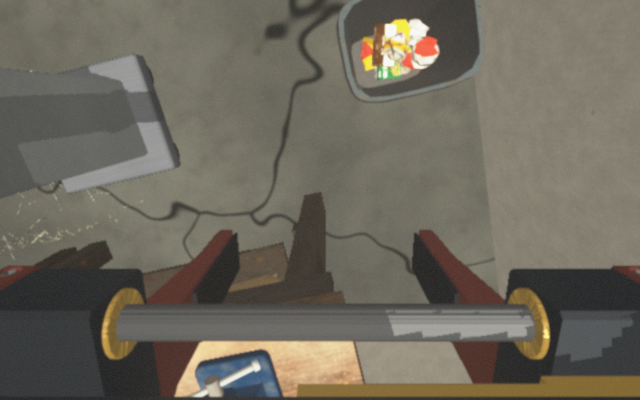

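```bash
cat > h.py <<'E'
import numpy as np, cv2
from rig import arm
from scipy.spatial.transform import Rotation as R
def save(img,name): cv2.imwrite('pics/'+name+'.png',cv2.cvtColor(img,cv2.COLOR_RGB2BGR))
def ray(info,uv):
    uv=np.atleast_2d(np.asarray(uv,float)); K=info['K'];E=info['extrinsics']
    d=np.c_[(uv[:,0]-K[0,2])/K[0,0],-(uv[:,1]-K[1,2])/K[1,1],-np.ones(len(uv))]
    return E[:3,3],d@E[:3,:3].T
def onz(info,uv,z):
    o,d=ray(info,uv); return o+d*((z-o[2])/d[:,2])[:,None]
def proj(info,P):
    P=np.atleast_2d(P);E=info['extrinsics'];K=info['K']
    c=(P-E[:3,3])@E[:3,:3]; return np.c_[K[0,0]*c[:,0]/-c[:,2]+K[0,2],K[1,1]*-c[:,1]/-c[:,2]+K[1,2]]
def tri(i1,u1,i2,u2):
    o1,d1=ray(i1,u1);o2,d2=ray(i2,u2);d1=d1[0];d2=d2[0]
    a=np.linalg.lstsq(np.c_[d1,-d2],o2-o1,rcond=None)[0]
    p,q=o1+a[0]*d1,o2+a[1]*d2; return (p+q)/2,np.linalg.norm(p-q)
def down(th):
    # tool x down, jaw axis (tool z) at world angle th
    x=np.array([0,0,-1.]);z=np.array([np.cos(th),np.sin(th),0]);return np.c_[x,np.cross(z,x),z]
def pose():
    s=arm.observe(); return s,np.array(s['ee_pos']),R.from_euler('xyz',s['tcp_rot']).as_matrix()
def to(p,th=None,Rt=None):
    s,q,M=pose()
    if Rt is None:
        # nearest half turn
        c=[down(th),down(th+np.pi)]; Rt=min(c,key=lambda A:R.from_matrix(M.T@A).magnitude())
    d=M.T@(np.array(p)-q)*100; w=R.from_matrix(M.T@Rt).as_rotvec()
    print('t',round(s['t'],2),'pos',q.round(4),'open',round(s['opening'],4),'F',np.round(s['contact_force'],2))
    print('tool shift cm',d.round(2),'rotvec',w.round(3),'rows>=',round(max(np.abs(d).max()/4.17,np.linalg.norm(d)/4.17,np.linalg.norm(w)/.125),1))
def crop(img,x,y,w,h,f): return cv2.resize(img[y:y+h,x:x+w],None,fx=f,fy=f,interpolation=cv2.INTER_CUBIC)
E
python3 - <<'E'
from h import *
t=cv2.cvtColor(cv2.imread('pics/a_top.png'),cv2.COLOR_BGR2RGB)
s=cv2.cvtColor(cv2.imread('pics/a_scene.png'),cv2.COLOR_BGR2RGB)
a=crop(t,180,130,130,140,4)
save(a,'c_rack'); save(crop(t,345,110,140,95,5.5),'c_jig')
save(crop(s,340,200,140,115,5),'c_jig_s')
save(crop(s,240,155,90,80,6),'c_rack_s')
E
```

```text
(no output)
```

View pics/c_rack.png

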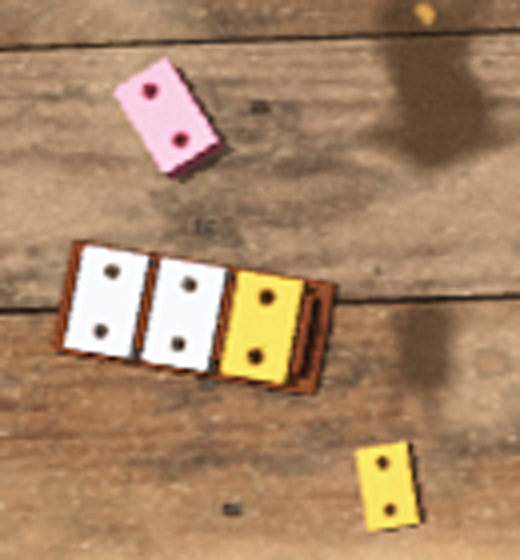

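View pics/c_jig.png

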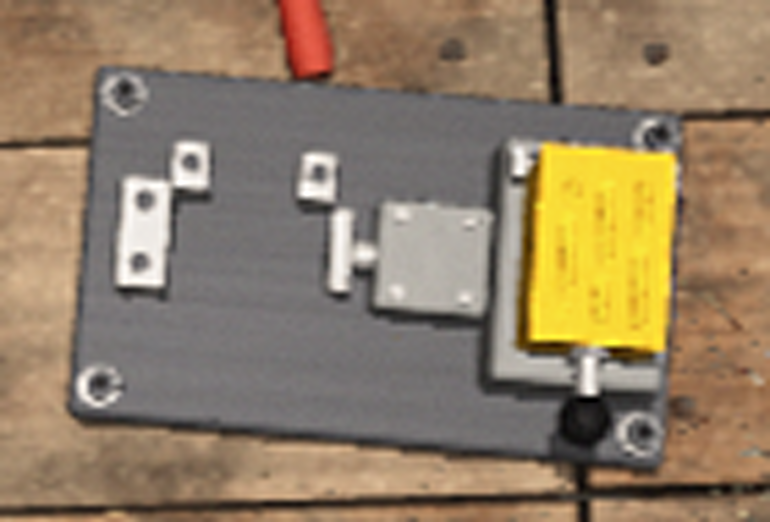

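View pics/c_jig_s.png

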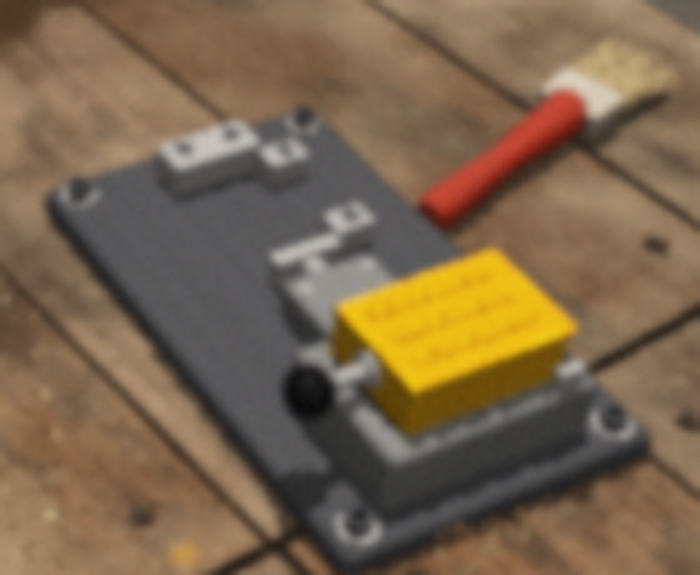

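View pics/c_rack_s.png

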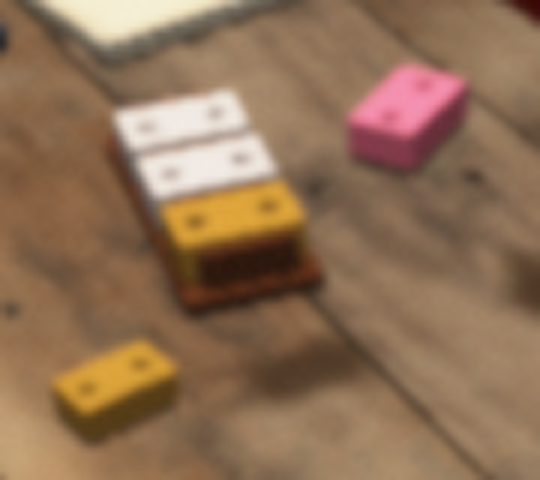

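Candidates for the blank in the top view are the brass-coloured one in the rack at (246,211), a smaller brass one loose on the bench at (277,251), and a pink one at (221,159). The crop confirms that the rack's right-hand slot holds the larger brass blank, so I choose that one. The jig is at (413,158), with its guard at (454,155) and its knob at (451,186).

Run:
```python
from h import *
t=cv2.cvtColor(cv2.imread('pics/a_top.png'),cv2.COLOR_BGR2RGB); I=arm.camera_info('top')
hsv=cv2.cvtColor(t,cv2.COLOR_RGB2HSV)
def rects(m,z,amin=60):
    for c in cv2.findContours(m,cv2.RETR_EXTERNAL,cv2.CHAIN_APPROX_NONE)[0]:
        if cv2.contourArea(c)<amin: continue
        P=onz(I,c[:,0,:],z)[:,:2]; r=cv2.minAreaRect((P*1000).astype(np.float32))
        print(z,'px',c[:,0].mean(0).round(1),'c mm',np.round(r[0],1),'size',np.round(r[1],1),'ang',round(r[2],2))
m=cv2.inRange(hsv,(20,140,120),(35,255,255)); m[:190]=0;m[:, :200]=0;m[:,310:]=0;m[270:]=0
rects(m,.028)
m=cv2.inRange(hsv,(0,0,200),(180,30,255)); m[:185]=0;m[230:]=0;m[:, :190]=0;m[:,260:]=0
rects(m,.028)
# jig plate corners
c=np.array([(98,68),(680,113),(660,468),(70,415)])/5.5+[345,110]
P=onz(I,c,.014)[:,:2]; ctr=P.mean(0); print((P*1000).round(1),ctr)
yl=(P[0]-P[1]+P[3]-P[2]);xr=(P[0]-P[3]+P[1]-P[2])
print(np.linalg.norm(yl)/2,np.linalg.norm(xr)/2,np.degrees(np.arctan2(yl[1],yl[0]))-90,np.degrees(np.arctan2(xr[1],xr[0])))
```

```text
0.028 px [276.4 251.4] c mm [386.4 116. ] size [44.8 29.1] ang 7.44
0.028 px [245.1 211.3] c mm [476.4 185.1] size [37.4 57.8] ang 78.85
0.028 px [225.5 208.1] c mm [484.8 229.1] size [36.5 57.6] ang 79.05
0.028 px [206.1 205. ] c mm [493.4 272.9] size [36.7 57.7] ang 79.05
[[ 675.6  -86.8]
 [ 647.5 -325.9]
 [ 499.9 -307.6]
 [ 529.1  -69.5]] [ 0.58804408 -0.19743129]
0.2403195592804377 0.14811487731429374 -6.848255246493892 -6.895159258410399
```

Run:
```python
from h import *
s,q,M=pose(); print(M.round(3)); print('jaw ang',np.degrees(np.arctan2(M[1,2],M[0,2])), s['q'])
i=arm.camera_info('wrist')['extrinsics']; print('cam in tool',(M.T@(i[:3,3]-q)).round(3)); print((M.T@i[:3,:3]).round(3))
to((.476,.185,.18),np.radians(-11.15))
```

```text
[[-0.    -0.974  0.227]
 [-0.001  0.227  0.974]
 [-1.    -0.    -0.001]]
jaw ang 76.89369490084593 [-1.45010488  0.47759779  0.02231431  1.55619909 -0.01149822  1.10931489
 -0.08310425]
cam in tool [-0.137  0.072 -0.   ]
[[ 0.     0.265 -0.964]
 [ 0.001  0.964  0.265]
 [ 1.    -0.001  0.   ]]
t 0.15 pos [0.153  0.657  0.2469] open 0.0879 F [-0.25  0.07  0.54]
tool shift cm [  6.75 -42.16 -38.64] rotvec [ 1.537e+00 -1.000e-03  1.000e-03] rows>= 13.8
```

>>> drive_tool([
  [[0.4, -2.8, -2.6, 0.05, 0, 0, 1], [0.4, -2.85, -2.5, 0, 0, 0, 1], [0.4, -2.85, -2.5, 0, 0, 0, 1], [0.4, -2.85, -2.5, 0, 0, 0, 1], [0.4, -2.85, -2.5, 0, 0, 0, 1], [0.4, -2.85, -2.5, 0, 0, 0, 1], [0.4, -2.85, -2.5, 0, 0, 0, 1], [0.4, -2.85, -2.5, 0, 0, 0, 1], [0.4, -2.85, -2.5, 0, 0, 0, 1], [0.4, -2.85, -2.5, 0, 0, 0, 1]],
])

```text
t: 0.98
ee_pos: [0.3586, 0.3325, 0.2016]
tcp_rot: [1.566, 1.565, 2.873]
contact_force: [0.9, 0.5, -0.2]
opening: 0.0875
```

Run:
```python
from h import *
to((.476,.185,.18),np.radians(-11.15))
```

```text
t 0.98 pos [0.3586 0.3325 0.2016] open 0.0875 F [ 0.91  0.55 -0.25]
tool shift cm [  2.08 -15.19 -11.18] rotvec [ 1.502 -0.004 -0.004] rows>= 12.0
```

```bash
cat >> h.py <<'E'
def plan(p,th,n):
    """per-row suggestion, constant world velocity, constant turn"""
    s,q,M=pose(); c=[down(th),down(th+np.pi)]; Rt=min(c,key=lambda A:R.from_matrix(M.T@A).magnitude())
    w=R.from_matrix(M.T@Rt).as_rotvec(); v=(np.array(p)-q)*100/n
    print('t',round(s['t'],2),q.round(4),'F',np.round(s['contact_force'],1),'open',round(s['opening'],4))
    for k in range(n):
        Mk=M@R.from_rotvec(w*k/n).as_matrix(); print((Mk.T@v).round(2).tolist(),(w/n).round(3).tolist())
E
python3 - <<'E'
from h import *
plan((.476,.185,.16),np.radians(-11.15),13)
E
```

```text
t 0.98 [0.3586 0.3325 0.2016] F [ 0.9  0.5 -0.2] open 0.0875
[0.31, -1.17, -0.86] [0.116, -0.0, -0.0]
[0.31, -1.26, -0.72] [0.116, -0.0, -0.0]
[0.31, -1.34, -0.57] [0.116, -0.0, -0.0]
[0.31, -1.39, -0.41] [0.116, -0.0, -0.0]
[0.31, -1.43, -0.25] [0.116, -0.0, -0.0]
[0.32, -1.45, -0.08] [0.116, -0.0, -0.0]
[0.32, -1.45, 0.08] [0.116, -0.0, -0.0]
[0.32, -1.43, 0.25] [0.116, -0.0, -0.0]
[0.32, -1.39, 0.41] [0.116, -0.0, -0.0]
[0.32, -1.33, 0.57] [0.116, -0.0, -0.0]
[0.32, -1.26, 0.72] [0.116, -0.0, -0.0]
[0.32, -1.17, 0.86] [0.116, -0.0, -0.0]
[0.32, -1.06, 0.99] [0.116, -0.0, -0.0]
```

>>> drive_tool([
  [[0.3, -1.2, -0.85, 0.116, 0, 0, 1], [0.3, -1.25, -0.7, 0.116, 0, 0, 1], [0.3, -1.35, -0.55, 0.116, 0, 0, 1], [0.3, -1.4, -0.4, 0.116, 0, 0, 1], [0.3, -1.45, -0.25, 0.116, 0, 0, 1], [0.3, -1.45, -0.1, 0.116, 0, 0, 1], [0.3, -1.45, 0.1, 0.116, 0, 0, 1], [0.3, -1.45, 0.25, 0.116, 0, 0, 1], [0.3, -1.4, 0.4, 0.116, 0, 0, 1], [0.3, -1.35, 0.55, 0.116, 0, 0, 1]],
])

```text
t: 1.82
ee_pos: [0.4522, 0.2006, 0.1692]
tcp_rot: [-2.988, 1.565, -2.905]
contact_force: [1.0, -0.0, 1.2]
opening: 0.0879
```

>>> drive_tool([
  [[0.3, -1.25, 0.7, 0.116, 0, 0, 1], [0.3, -1.15, 0.85, 0.116, 0, 0, 1], [0.3, -1.05, 1.0, 0.116, 0, 0, 1], [0, 0, 0, 0, 0, 0, 1]],
])

```text
t: 2.15
ee_pos: [0.478, 0.1603, 0.1591]
tcp_rot: [-2.361, 1.564, -2.651]
contact_force: [-0.4, -0.3, -0.2]
opening: 0.0876
```

Run:
```python
from h import *
to((.476,.185,.16),np.radians(-11.15))
s,q,M=pose();I=arm.camera_info('wrist'); w=arm.capture('wrist'); save(w,'w1')
hsv=cv2.cvtColor(w,cv2.COLOR_RGB2HSV); m=cv2.inRange(hsv,(18,120,90),(38,255,255))
for c in cv2.findContours(m,cv2.RETR_EXTERNAL,cv2.CHAIN_APPROX_NONE)[0]:
    if cv2.contourArea(c)<400: continue
    P=onz(I,c[:,0,:],.028)[:,:2]; r=cv2.minAreaRect((P*1000).astype(np.float32))
    print('px',c[:,0].mean(0).round(1),'c mm',np.round(r[0],1),'size',np.round(r[1],1),'ang',round(r[2],2))
```

```text
t 2.15 pos [0.478  0.1603 0.1591] open 0.0876 F [-0.43 -0.31 -0.16]
tool shift cm [-0.1  2.3 -0.9] rotvec [-0.096 -0.005  0.005] rows>= 0.8
px [114.1 328. ] c mm [261.8  98.1] size [72.3 23.4] ang 64.64
px [532.9 321.3] c mm [620.9  -6. ] size [26.1 77.3] ang 3.45
px [249.7 263.4] c mm [395.2 122.6] size [38.6 28.7] ang 8.35
px [315.6 165.3] c mm [476.9 184.8] size [37.8 58.7] ang 79.08
```

View pics/w1.png

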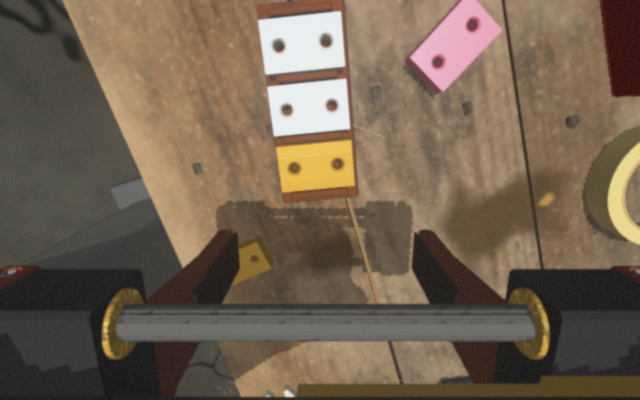

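The wrist view shows the brass blank at (316,165) in the slot nearest the gripper, with the two aluminium blanks beyond it. Wrist and top views agree within 1 mm, so I go down.

Run:
```python
from h import *
to((.4768,.185,.08),np.radians(-11))
```

```text
t 2.2 pos [0.4773 0.1617 0.1592] open 0.0881 F [ 0.19 -0.64  0.57]
tool shift cm [ 7.91  2.26 -0.66] rotvec [-0.092 -0.006  0.004] rows>= 2.0
```

>>> drive_tool([
  [[2.0, 1.1, -0.3, -0.05, -0.003, 0.002, 1], [2.0, 1.1, -0.3, -0.04, -0.003, 0.002, 1], [2, 0, 0, 0, 0, 0, 1], [2, 0, 0, 0, 0, 0, 1], [0, 0, 0, 0, 0, 0, 1]],
])

```text
t: 2.62
ee_pos: [0.4758, 0.1917, 0.0781]
tcp_rot: [1.395, 1.565, 1.231]
contact_force: [-1.6, 0.0, -0.5]
opening: 0.0876
```

Run:
```python
from h import *
to((.4768,.185,.037),np.radians(-11))
```

```text
t 2.62 pos [0.4758 0.1917 0.0781] open 0.0876 F [-1.65  0.03 -0.45]
tool shift cm [ 4.11 -0.67  0.21] rotvec [ 0.028  0.001 -0.006] rows>= 1.0
```

>>> drive_tool([
  [[0, -0.5, 0.15, 0.022, 0, -0.005, 1], [0, 0, 0, 0, 0, 0, 1], [1.2, 0, 0, 0, 0, 0, 1], [1.2, 0, 0, 0, 0, 0, 1], [0, 0, 0, 0, 0, 0, 1]],
])

```text
t: 3.03
ee_pos: [0.4769, 0.189, 0.0555]
tcp_rot: [0.994, 1.565, 0.815]
contact_force: [0.2, 0.4, -0.3]
opening: 0.0879
```

Run:
```python
from h import *
to((.4768,.185,.037),np.radians(-11))
```

```text
t 3.03 pos [0.4769 0.189  0.0555] open 0.0879 F [ 0.18  0.41 -0.3 ]
tool shift cm [ 1.85 -0.4   0.06] rotvec [ 0.013  0.003 -0.005] rows>= 0.5
```

>>> drive_tool([
  [[0, -0.5, 0.05, 0.012, 0.003, -0.004, 1], [0.9, 0, 0, 0, 0, 0, 1], [0.9, 0, 0, 0, 0, 0, 1], [0, 0, 0, 0, 0, 0, 1], [0, 0, 0, 0, 0, 0, 1]],
])

```text
t: 3.45
ee_pos: [0.4769, 0.183, 0.0356]
tcp_rot: [1.919, 1.571, 1.726]
contact_force: [0.3, 0.6, 0.1]
opening: 0.0878
```

Run:
```python
from h import *
to((.4768,.185,.037),np.radians(-11))
```

```text
t 3.45 pos [0.4769 0.183  0.0356] open 0.0878 F [0.28 0.62 0.06]
tool shift cm [-0.14  0.19 -0.05] rotvec [-0.001 -0.    -0.   ] rows>= 0.1
```

>>> drive_tool([
  [[-0.05, 0.1, 0, 0, 0, 0, 0], [0, 0, 0, 0, 0, 0, 0], [0, 0, 0, 0, 0, 0, 0], [0, 0, 0, 0, 0, 0, 0], [0, 0, 0, 0, 0, 0, 0], [0, 0, 0, 0, 0, 0, 0], [0, 0, 0, 0, 0, 0, 0], [0, 0, 0, 0, 0, 0, 0]],
], newtons=40)

```text
t: 4.12
ee_pos: [0.4772, 0.1843, 0.0364]
tcp_rot: [1.115, 1.57, 0.923]
contact_force: [1.2, -0.8, -2.1]
opening: 0.0576
```

>>> drive_tool([
  [[-0.5, 0, 0, 0, 0, 0, 0], [-0.7, 0, 0, 0, 0, 0, 0], [-0.7, 0, 0, 0, 0, 0, 0], [-1, 0, 0, 0, 0, 0, 0], [-1, 0, 0, 0, 0, 0, 0], [0, 0, 0, 0, 0, 0, 0]],
])

```text
t: 4.62
ee_pos: [0.476, 0.1836, 0.0789]
tcp_rot: [-2.587, 1.568, -2.78]
contact_force: [0.5, 0.8, -2.3]
opening: 0.0576
```

Run:
```python
from h import *
save(arm.capture('wrist'),'w2');save(arm.capture('scene')[130:330,200:500],'s2')
plan((.50,.0,.10),np.radians(83.1),13)
```

```text
t 4.72 [0.4754 0.1836 0.0776] F [ 0.2  0.6 -3.3] open 0.0576
[-0.17, -1.35, 0.46] [0.115, -0.0, 0.0]
[-0.17, -1.29, 0.61] [0.115, -0.0, 0.0]
[-0.17, -1.21, 0.75] [0.115, -0.0, 0.0]
[-0.17, -1.12, 0.89] [0.115, -0.0, 0.0]
[-0.17, -1.01, 1.01] [0.115, -0.0, 0.0]
[-0.17, -0.88, 1.12] [0.115, -0.0, 0.0]
[-0.17, -0.75, 1.21] [0.115, -0.0, 0.0]
[-0.17, -0.6, 1.29] [0.115, -0.0, 0.0]
[-0.17, -0.45, 1.35] [0.115, -0.0, 0.0]
[-0.17, -0.29, 1.39] [0.115, -0.0, 0.0]
[-0.17, -0.13, 1.42] [0.115, -0.0, 0.0]
[-0.17, 0.03, 1.42] [0.115, -0.0, 0.0]
[-0.17, 0.2, 1.41] [0.115, -0.0, 0.0]
```

View pics/w2.png

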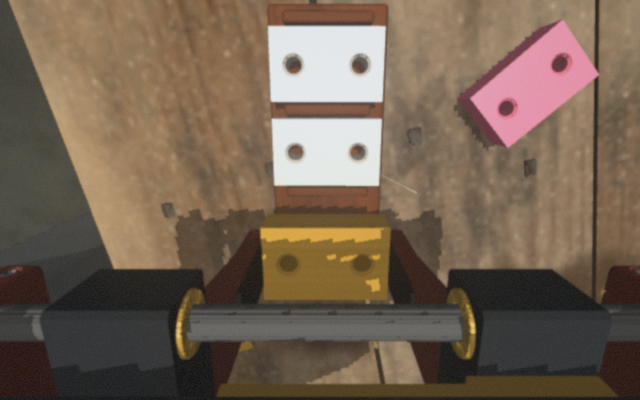

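View pics/s2.png

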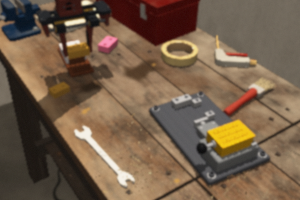

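>>> drive_tool([
  [[-0.4, -1.35, 0.45, 0.1, 0, 0, 0], [-0.2, -1.3, 0.6, 0.115, 0, 0, 0], [-0.2, -1.2, 0.75, 0.115, 0, 0, 0], [-0.2, -1.1, 0.9, 0.115, 0, 0, 0], [-0.2, -1.0, 1.0, 0.115, 0, 0, 0], [-0.2, -0.9, 1.1, 0.115, 0, 0, 0], [-0.1, -0.75, 1.2, 0.115, 0, 0, 0], [0, -0.6, 1.3, 0.115, 0, 0, 0], [0, -0.45, 1.35, 0.115, 0, 0, 0], [0, -0.3, 1.4, 0.115, 0, 0, 0]],
])

```text
t: 5.55
ee_pos: [0.4917, 0.0417, 0.0911]
tcp_rot: [-1.964, 1.564, 2.951]
contact_force: [0.4, -0.2, -4.5]
opening: 0.0578
```

Run:
```python
from h import *
to((.50,.0,.04),np.radians(83.1))
```

```text
t 5.55 pos [0.4917 0.0417 0.0911] open 0.0578 F [ 0.4  -0.2  -4.46]
tool shift cm [5.1  0.01 4.27] rotvec [ 0.322 -0.002  0.007] rows>= 2.6
```

>>> drive_tool([
  [[0.6, -0.1, 1.2, 0.11, 0, 0.004, 0], [0.8, 0, 1.1, 0.1, 0, 0.003, 0], [0.8, 0, 0.5, 0.04, 0, 0, 0], [0.8, 0, 0, 0, 0, 0, 0], [0.5, 0, 0, 0, 0, 0, 0], [0, 0, 0, 0, 0, 0, 0], [0, 0, 0, 0, 0, 0, 0]],
])

```text
t: 6.13
ee_pos: [0.4932, 0.0104, 0.0531]
tcp_rot: [-1.488, 1.569, -3.125]
contact_force: [1.4, 0.1, -2.5]
opening: 0.0576
```

Run:
```python
from h import *
to((.50,.0,.029),np.radians(83.1))
```

```text
t 6.13 pos [0.4932 0.0104 0.0531] open 0.0576 F [ 1.38  0.12 -2.55]
tool shift cm [2.41 0.75 0.99] rotvec [0.055 0.    0.001] rows>= 0.6
```

>>> drive_tool([
  [[0.5, 0, 0, 0.045, 0, 0, 0], [0.5, 0, 0, 0, 0, 0, 0], [0.5, 0, 0, 0, 0, 0, 0], [0.3, 0, 0, 0, 0, 0, 0], [0, 0, 0, 0, 0, 0, 0], [0, 0, 0, 0, 0, 0, 0]],
])

```text
t: 6.63
ee_pos: [0.4941, 0.0134, 0.0346]
tcp_rot: [-2.911, 1.568, 1.7]
contact_force: [-1.0, -0.3, -3.7]
opening: 0.0577
```

Run:
```python
from h import *
to((.4932,.0104,.029),np.radians(83.1))
```

```text
t 6.63 pos [0.4941 0.0134 0.0346] open 0.0577 F [-0.97 -0.33 -3.68]
tool shift cm [ 0.56 -0.06  0.31] rotvec [ 0.019 -0.002  0.001] rows>= 0.2
```

>>> drive_tool([
  [[0.25, 0, 0, 0.015, -0.002, 0, 0], [0.15, 0, 0, 0, 0, 0, 0], [0.1, 0, 0, 0, 0, 0, 0], [0, 0, 0, 0, 0, 0, 0], [0, 0, 0, 0, 0, 0, 0]],
])

```text
t: 7.05
ee_pos: [0.4945, 0.0134, 0.0296]
tcp_rot: [2.655, 1.57, 0.968]
contact_force: [-1.6, -0.3, -3.2]
opening: 0.0576
```

>>> drive_tool([
  [[0.1, 0, 0, 0, 0, 0, 0], [0, 0, 0, 0, 0, 0, 0], [0, 0, 0, 0, 0, 0, 0]],
])

```text
t: 7.3
ee_pos: [0.4946, 0.0133, 0.0286]
tcp_rot: [2.284, 1.57, 0.596]
contact_force: [0.5, 0.4, -4.7]
opening: 0.0576
```

>>> drive_tool([
  [[0.1, 0, 0, 0, 0, 0, 0], [0.05, 0, 0, 0, 0, 0, 0], [0, 0, 0, 0, 0, 0, 0]],
])

```text
t: 7.55
ee_pos: [0.4948, 0.0133, 0.0287]
tcp_rot: [2.963, 1.568, 1.275]
contact_force: [0.2, -0.1, -3.7]
opening: 0.0576
```

>>> drive_tool([
  [[0.2, 0, 0, 0, 0, 0, 0], [0.15, 0, 0, 0, 0, 0, 0], [0, 0, 0, 0, 0, 0, 0]],
])

```text
t: 7.8
ee_pos: [0.4953, 0.013, 0.0289]
tcp_rot: [3.053, 1.563, 1.364]
contact_force: [-0.0, -0.6, -2.8]
opening: 0.0576
```

>>> drive_tool([
  [[0, 0, 0, 0, 0, 0, 1], [0, 0, 0, 0, 0, 0, 1], [0, 0, 0, 0, 0, 0, 1], [0, 0, 0, 0, 0, 0, 1], [0, 0, 0, 0, 0, 0, 1], [0, 0, 0, 0, 0, 0, 1]],
])

```text
t: 8.3
ee_pos: [0.4969, 0.0129, 0.0292]
tcp_rot: [2.7, 1.562, 1.011]
contact_force: [-1.0, -0.6, -0.8]
opening: 0.0876
```

>>> drive_tool([
  [[-1.5, 0, 0, 0, 0, 0, 1], [-1.5, 0, 0, 0, 0, 0, 1], [-1.5, 0, 0, 0, 0, 0, 1], [-1.5, 0, 0, 0, 0, 0, 1], [-1.5, 0, 0, 0, 0, 0, 1], [-1.5, 0, 0, 0, 0, 0, 1], [0, 0, 0, 0, 0, 0, 1]],
])

```text
t: 8.88
ee_pos: [0.4952, 0.0117, 0.1212]
tcp_rot: [-3.031, 1.566, 1.562]
contact_force: [-0.3, 0.3, 0.9]
opening: 0.0878
```

```bash
cat >> h.py <<'E'
def brass(name,z,show=True):
    I=arm.camera_info(name); w=arm.capture(name)
    hsv=cv2.cvtColor(w,cv2.COLOR_RGB2HSV); m=cv2.inRange(hsv,(18,110,60),(38,255,255))
    for c in cv2.findContours(m,cv2.RETR_EXTERNAL,cv2.CHAIN_APPROX_NONE)[0]:
        if cv2.contourArea(c)<150: continue
        P=onz(I,c[:,0,:],z)[:,:2]; r=cv2.minAreaRect((P*1000).astype(np.float32))
        print(name,'px',c[:,0].mean(0).round(1),'c mm',np.round(r[0],1),'size',np.round(r[1],1),'ang',round(r[2],2))
    return w
E
python3 - <<'E'
from h import *
save(brass('wrist',.02),'w3'); save(brass('top',.02),'t3')
to((.4948,.0133,.12),np.radians(-6.9))
E
```

```text
wrist px [471.1 388.7] c mm [326.2 -88.5] size [287.   20.3] ang 83.52
wrist px [220.3 353.4] c mm [382.1 109.9] size [28.9 35.1] ang 6.91
wrist px [531.8 323.1] c mm [ 380.6 -137.3] size [69.4 28.3] ang 9.4
wrist px [118.7 322.8] c mm [417.3 185.1] size [28.7 69.9] ang 68.14
wrist px [329.6 294.7] c mm [425.4  16.2] size [19.5 13.1] ang 1.54
wrist px [324.  203.6] c mm [497.7  12.3] size [59.3 40.2] ang 83.3
top px [453.3 155.5] c mm [ 590.  -285.3] size [61.2 87.5] ang 83.59
top px [583.9 116.5] c mm [ 663.1 -582.7] size [ 85.6 189.6] ang 33.43
t 8.98 pos [0.494  0.0121 0.1193] open 0.0877 F [ 0.27 -0.1   0.72]
tool shift cm [-0.07  0.06 -0.13] rotvec [-1.569e+00 -6.000e-03 -1.000e-03] rows>= 12.5
```

View pics/w3.png

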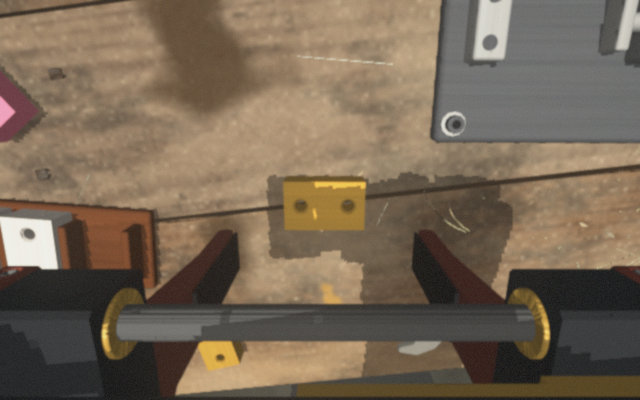

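View pics/t3.png

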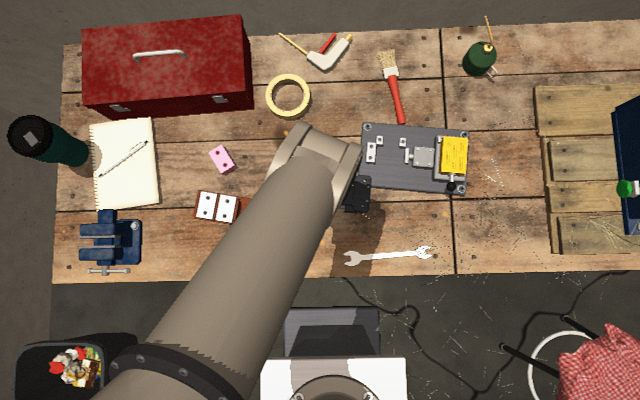

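The blank lies flat at wrist pixel (324,204), with its long direction at 83.3°. Next I turn the tool 90° and take it by the long sides.

>>> drive_tool([
  [[0, 0, 0, -0.12, 0, 0, 1], [0, 0, 0, -0.12, 0, 0, 1], [0, 0, 0, -0.12, 0, 0, 1], [0, 0, 0, -0.12, 0, 0, 1], [0, 0, 0, -0.12, 0, 0, 1], [0, 0, 0, -0.12, 0, 0, 1], [0, 0, 0, -0.12, 0, 0, 1], [0, 0, 0, -0.12, 0, 0, 1], [0, 0, 0, -0.12, 0, 0, 1], [0, 0, 0, -0.12, 0, 0, 1]],
])

```text
t: 9.82
ee_pos: [0.4871, 0.0135, 0.1082]
tcp_rot: [-2.791, 1.552, 3.049]
contact_force: [-0.1, -0.3, -0.1]
opening: 0.0876
```

>>> drive_tool([
  [[0, 0, 0, -0.12, 0, 0, 1], [0, 0, 0, -0.1, 0, 0, 1], [0, 0, 0, 0, 0, 0, 1], [0, 0, 0, 0, 0, 0, 1]],
])

```text
t: 10.15
ee_pos: [0.4841, 0.0137, 0.1039]
tcp_rot: [-3.03, 1.545, 3.043]
contact_force: [-0.2, -0.9, -0.0]
opening: 0.088
```

Run:
```python
from h import *
to((.495,.013,.06),np.radians(-6.7))
save(brass('wrist',.02),'w4')
```

```text
t 10.15 pos [0.4841 0.0137 0.1039] open 0.088 F [-0.21 -0.94 -0.03]
tool shift cm [4.37 0.18 1.2 ] rotvec [-0.093 -0.025  0.002] rows>= 1.1
wrist px [470.6 388.8] c mm [ 559.6 -144.1] size [ 18.6 261.7] ang 79.44
wrist px [531.7 323.2] c mm [610.1 -98.2] size [25.6 63.1] ang 4.1
wrist px [118.9 323.1] c mm [314.  -40.6] size [66.7 27. ] ang 60.68
wrist px [230.1 217.3] c mm [418.3  23.2] size [22.1 12.7] ang 1.69
wrist px [345.3 207.8] c mm [496.1  14.3] size [64.2 37.3] ang 82.93
wrist px [147.2  87.4] c mm [391.7 115.2] size [50.7 30.6] ang 8.04
wrist px [578.6  32.4] c mm [647.7  90.9] size [12.7  9.2] ang 53.36
```

View pics/w4.png

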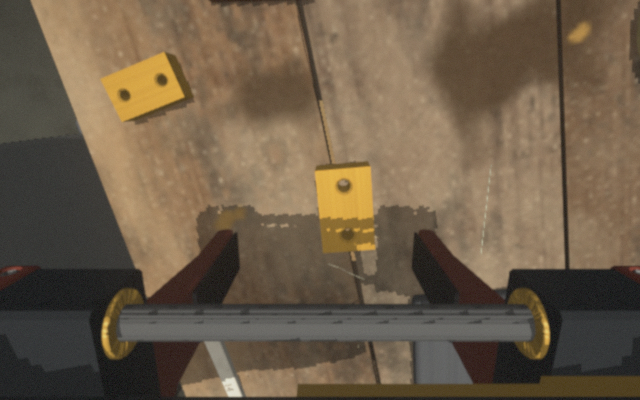

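>>> drive_tool([
  [[1, 0, 0.6, -0.06, -0.015, 0, 1], [1, 0, 0.4, -0.02, -0.007, 0, 1], [0.5, 0, 0, 0, 0, 0, 1], [0, 0, 0, 0, 0, 0, 1], [0, 0, 0, 0, 0, 0, 1]],
])

```text
t: 10.62
ee_pos: [0.4928, 0.0118, 0.0763]
tcp_rot: [-2.636, 1.565, -2.776]
contact_force: [0.6, 0.2, 0.1]
opening: 0.0878
```

Run:
```python
from h import *
to((.4957,.0125,.030),np.radians(-6.7))
```

```text
t 10.62 pos [0.4928 0.0118 0.0763] open 0.0878 F [0.6  0.23 0.12]
tool shift cm [4.63 0.12 0.3 ] rotvec [-0.023 -0.005  0.003] rows>= 1.1
```

>>> drive_tool([
  [[0.8, 0.1, 0.25, -0.02, -0.004, 0.002, 1], [0.8, 0, 0, 0, 0, 0, 1], [0.8, 0, 0, 0, 0, 0, 1], [0.8, 0, 0, 0, 0, 0, 1], [0.2, 0, 0, 0, 0, 0, 1], [0, 0, 0, 0, 0, 0, 1], [0, 0, 0, 0, 0, 0, 1]],
])

```text
t: 11.2
ee_pos: [0.4954, 0.0128, 0.0389]
tcp_rot: [-2.708, 1.569, -2.829]
contact_force: [0.5, 0.6, -0.3]
opening: 0.0879
```

Run:
```python
from h import *
to((.4957,.0125,.030),np.radians(-6.7))
```

```text
t 11.2 pos [0.4954 0.0128 0.0389] open 0.0879 F [ 0.46  0.59 -0.27]
tool shift cm [ 0.89 -0.03  0.04] rotvec [-0.004 -0.002  0.001] rows>= 0.2
```

>>> drive_tool([
  [[0.4, 0, 0, 0, 0, 0, 1], [0.3, 0, 0, 0, 0, 0, 1], [0, 0, 0, 0, 0, 0, 1], [0, 0, 0, 0, 0, 0, 0], [0, 0, 0, 0, 0, 0, 0], [0, 0, 0, 0, 0, 0, 0], [0, 0, 0, 0, 0, 0, 0], [0, 0, 0, 0, 0, 0, 0], [0, 0, 0, 0, 0, 0, 0]],
], newtons=40)

```text
t: 11.95
ee_pos: [0.4962, 0.0129, 0.0322]
tcp_rot: [-0.078, 1.57, -0.199]
contact_force: [-0.4, -0.6, -0.3]
opening: 0.0515
```

>>> drive_tool([
  [[0, 0, 0, 0, 0, 0, 0], [0, 0, 0, 0, 0, 0, 0], [0, 0, 0, 0, 0, 0, 0], [0, 0, 0, 0, 0, 0, 0]],
])

```text
t: 12.28
ee_pos: [0.4962, 0.0129, 0.0323]
tcp_rot: [0.166, 1.57, 0.045]
contact_force: [0.0, 0.2, -0.5]
opening: 0.0356
```

>>> drive_tool([
  [[-0.5, 0, 0, 0, 0, 0, 0], [-1.2, 0, 0, 0, 0, 0, 0], [-1.5, 0, 0, 0, 0, 0, 0], [-1.5, 0, 0, 0, 0, 0, 0], [-1.5, 0, 0, 0, 0, 0, 0], [-1, 0, 0, 0, 0, 0, 0], [0, 0, 0, 0, 0, 0, 0]],
])

```text
t: 12.87
ee_pos: [0.4925, 0.0124, 0.106]
tcp_rot: [-2.81, 1.563, -2.932]
contact_force: [0.4, -0.4, -3.3]
opening: 0.0353
```

Run:
```python
from h import *
t=cv2.cvtColor(cv2.imread('pics/a_top.png'),cv2.COLOR_BGR2RGB); I=arm.camera_info('top')
c=np.array([.588,-.1974]); a=np.radians(-6.87); Rj=np.array([[np.cos(a),-np.sin(a)],[np.sin(a),np.cos(a)]])
J=lambda x,y: c+Rj@np.array([x,y])/1000
print('seat',J(2,55))
# predicted features vs image: draw on 5.5 crop
im=crop(t,345,110,140,95,5.5)
pts=[]
def d(x,y,z,col):
    u=(proj(I,[*J(x,y),z/1000])[0]-[345,110]+.5)*5.5-.5; cv2.circle(im,tuple(int(v) for v in u),3,col,-1)
for x,y in((75,122),(75,-122),(-75,-122),(-75,122)): d(x,y,14,(255,0,0))
for s in(1,-1):
    for k in(19,33): d(20,55+s*k,29,(0,255,0))
for x in(-15,19): d(x,55+33,32,(0,255,255)); d(x,55-33,31,(255,0,255))
save(im,'ov1')
to((.58,-.04,.13),np.radians(-6.87))
```

```text
seat [ 0.59656458 -0.14303413]
t 12.87 pos [0.4925 0.0124 0.106 ] open 0.0353 F [ 0.36 -0.4  -3.26]
tool shift cm [-2.46 -4.15  9.3 ] rotvec [-0.001 -0.008  0.003] rows>= 2.5
```

View pics/ov1.png

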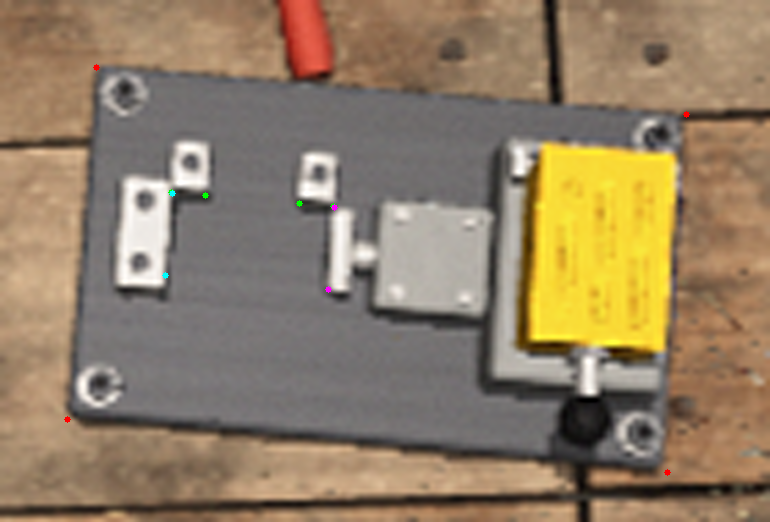

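Run:
```python
from h import *
to((.593,-.175,.15),np.radians(-6.87))
```

```text
t 12.87 pos [0.4925 0.0124 0.106 ] open 0.0353 F [ 0.36 -0.4  -3.26]
tool shift cm [ -4.45 -17.4   12.21] rotvec [-0.001 -0.008  0.003] rows>= 5.2
```

>>> drive_tool([
  [[-1.5, -1, 0.7, 0, -0.004, 0, 0], [-0.9, -2, 1.4, 0, 0, 0, 0], [-0.5, -2.5, 1.8, 0, 0, 0, 0], [-0.3, -2.5, 1.8, 0, 0, 0, 0], [-0.3, -2.5, 1.8, 0, 0, 0, 0], [0, -2, 1.4, 0, 0, 0, 0], [0, -1.2, 0.8, 0, 0, 0, 0], [0, 0, 0, 0, 0, 0, 0], [0, 0, 0, 0, 0, 0, 0]],
])

```text
t: 13.62
ee_pos: [0.5716, -0.1386, 0.136]
tcp_rot: [-2.936, 1.558, -3.051]
contact_force: [0.3, 0.3, -4.0]
opening: 0.0358
```

Run:
```python
from h import *
to((.593,-.175,.15),np.radians(-6.87))
save(arm.capture('wrist'),'w5')
I=arm.camera_info('wrist'); np.save('I5.npy',I,allow_pickle=True)
```

```text
t 13.62 pos [ 0.5716 -0.1386  0.136 ] open 0.0358 F [ 0.26  0.35 -4.03]
tool shift cm [-1.42 -3.38  2.52] rotvec [ 0.006 -0.013  0.003] rows>= 1.1
```

View pics/w5.png

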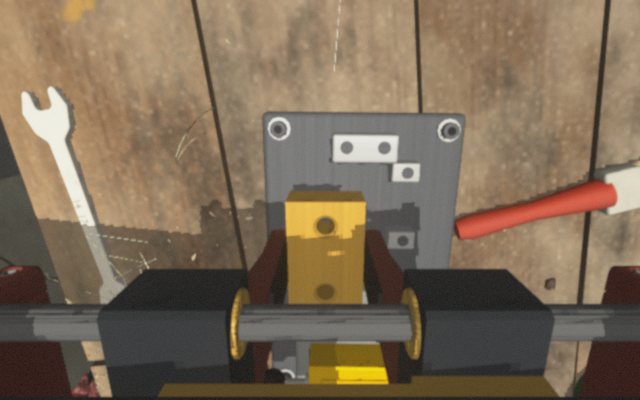

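Run:
```python
from h import *
I=np.load('I5.npy',allow_pickle=True).item()
w=cv2.cvtColor(cv2.imread('pics/w5.png'),cv2.COLOR_BGR2RGB)
c=np.array([.588,-.1974]); a=np.radians(-6.87); Rj=np.array([[np.cos(a),-np.sin(a)],[np.sin(a),np.cos(a)]])
J=lambda x,y: c+Rj@np.array([x,y])/1000
im=crop(w,250,95,240,180,3.3)
def d(x,y,z,col):
    u=proj(I,[*J(x,y),z/1000])[0]; print(x,y,z,u.round(1)); u=(u-[250,95]+.5)*3.3-.5; cv2.circle(im,tuple(int(v) for v in u),3,col,-1)
for x,y in((75,122),(-75,122)): d(x,y,14,(255,0,0))
for s in(1,-1):
    for k in(19,33): d(20,55+s*k,29,(0,255,0))
for x in(-15,19): d(x,55+33,32,(0,255,255))
save(im,'ov2')
s=0
hsv=cv2.cvtColor(w,cv2.COLOR_RGB2HSV); m=cv2.inRange(hsv,(18,110,60),(38,255,255))
```

```text
75 122 14 [464.3 111.6]
-75 122 14 [256.4 110.1]
20 74 29 [387.4 180.6]
20 88 29 [388.5 161.2]
20 36 29 [384.7 230.3]
20 22 29 [383.7 247.6]
-15 88 32 [339.1 161.5]
19 88 32 [387.8 162. ]
```

View pics/ov2.png

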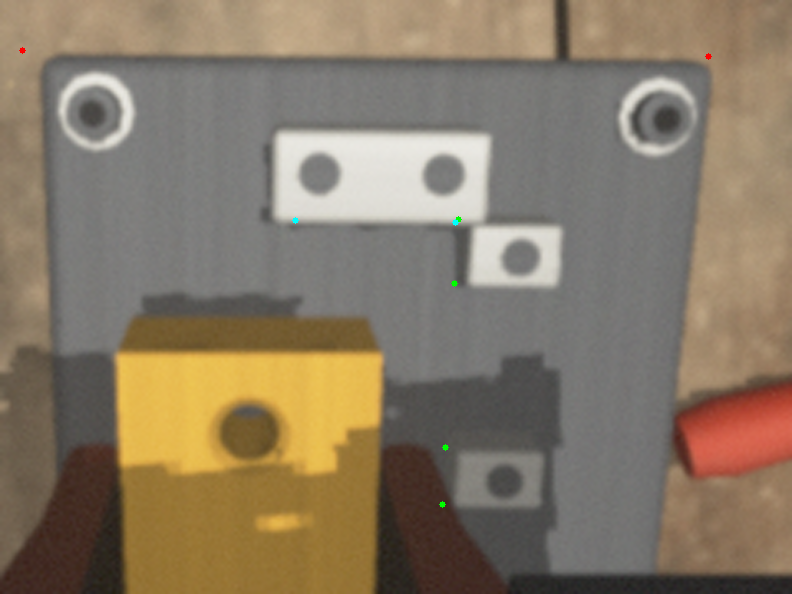

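```bash
cat >> h.py <<'E'
_c=np.array([.588,-.1974]); _a=np.radians(-6.87); Rj=np.array([[np.cos(_a),-np.sin(_a)],[np.sin(_a),np.cos(_a)]])
def J(x,y,z): return np.r_[_c+Rj@np.array([x,y])/1000,z/1000]
def inj(p): return Rj.T@(np.array(p)[:2]-_c)*1000
E
python3 - <<'E'
from h import *
print(J(-8,55,90)); to(J(-8,55,90),np.radians(-6.87)); print(inj(arm.observe()['ee_pos']))
E
```

```text
[ 0.58663637 -0.14183796  0.09      ]
t 13.67 pos [ 0.5714 -0.1385  0.136 ] open 0.0355 F [-0.53 -1.61 -4.2 ]
tool shift cm [ 4.58 -0.15  1.61] rotvec [ 0.006 -0.013  0.003] rows>= 1.2
[-23.52561101  56.52871135]
```

>>> drive_tool([
  [[0.8, -0.1, 0.6, 0.004, -0.01, 0.002, 0], [0.9, -0.05, 0.5, 0, 0, 0, 0], [0.9, 0, 0.2, 0, 0, 0, 0], [0.9, 0, 0, 0, 0, 0, 0], [0, 0, 0, 0, 0, 0, 0], [0, 0, 0, 0, 0, 0, 0]],
])

```text
t: 14.17
ee_pos: [0.5829, -0.1349, 0.0945]
tcp_rot: [2.791, 1.563, 2.68]
contact_force: [0.6, -1.5, -3.0]
opening: 0.0353
```

Run:
```python
from h import *
to(J(-8,55,55),np.radians(-6.87)); print(inj(arm.observe()['ee_pos']))
save(crop(arm.capture('wrist'),200,90,270,200,2.9),'w6')
save(crop(arm.capture('scene'),330,190,160,120,4.5),'s6')
```

```text
t 14.17 pos [ 0.5829 -0.1349  0.0945] open 0.0353 F [ 0.61 -1.48 -3.02]
tool shift cm [ 3.94 -0.65  0.48] rotvec [ 0.009 -0.007 -0.003] rows>= 1.0
[-12.53196131  61.40372762]
```

View pics/w6.png

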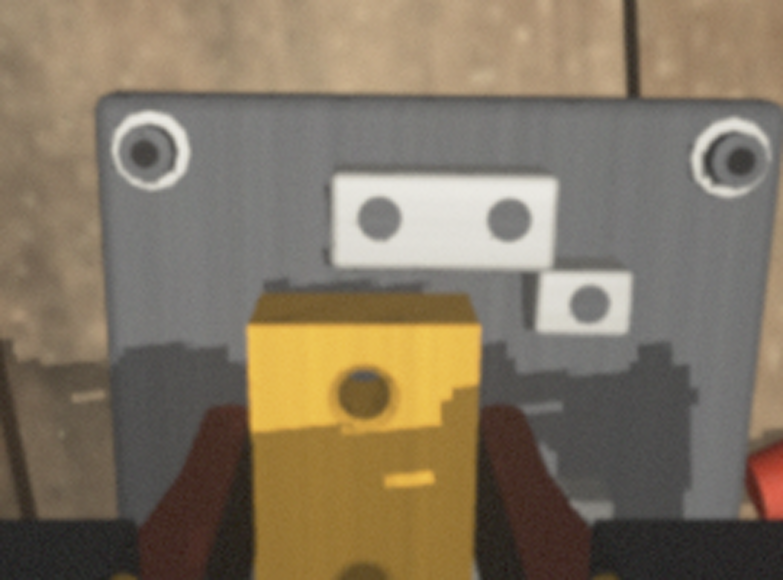

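View pics/s6.png

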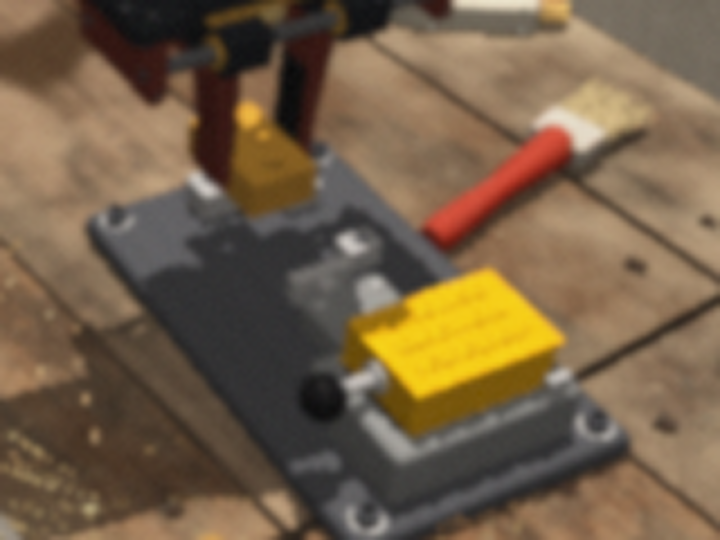

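>>> drive_tool([
  [[0, -0.5, 0.4, 0.008, -0.006, -0.002, 0], [0, 0, 0, 0, 0, 0, 0], [0, 0, 0, 0, 0, 0, 0]],
])

```text
t: 14.52
ee_pos: [0.5872, -0.1412, 0.0959]
tcp_rot: [0.246, 1.569, 0.126]
contact_force: [0.3, 0.4, -3.8]
opening: 0.0358
```

Run:
```python
from h import *
to(J(-8,55,55),np.radians(-6.87)); print(inj(arm.observe()['ee_pos']))
```

```text
t 14.52 pos [ 0.5872 -0.1412  0.0959] open 0.0358 F [ 0.27  0.42 -3.78]
tool shift cm [ 4.09 -0.07 -0.06] rotvec [-0.     0.001 -0.   ] rows>= 1.0
[-7.49470763 55.70397051]
```

>>> drive_tool([
  [[0.6, -0.05, 0, 0, 0, 0, 0], [0.6, 0, 0, 0, 0, 0, 0], [0.6, 0, 0, 0, 0, 0, 0], [0.6, 0, 0, 0, 0, 0, 0], [0.6, 0, 0, 0, 0, 0, 0], [0, 0, 0, 0, 0, 0, 0], [0, 0, 0, 0, 0, 0, 0]],
])

```text
t: 15.1
ee_pos: [0.5873, -0.1421, 0.0629]
tcp_rot: [0.207, 1.569, 0.086]
contact_force: [-0.1, -0.3, -3.5]
opening: 0.0355
```

Run:
```python
from h import *
to(J(-8,55,48),np.radians(-6.87)); print(inj(arm.observe()['ee_pos']))
save(crop(arm.capture('wrist'),200,90,270,200,2.9),'w7')
save(crop(arm.capture('scene'),330,190,160,120,4.5),'s7')
```

```text
t 15.1 pos [ 0.5873 -0.1421  0.0629] open 0.0355 F [-0.07 -0.26 -3.5 ]
tool shift cm [ 1.49  0.02 -0.07] rotvec [-0.001  0.002 -0.   ] rows>= 0.4
[-7.32882561 54.78230478]
```

View pics/w7.png

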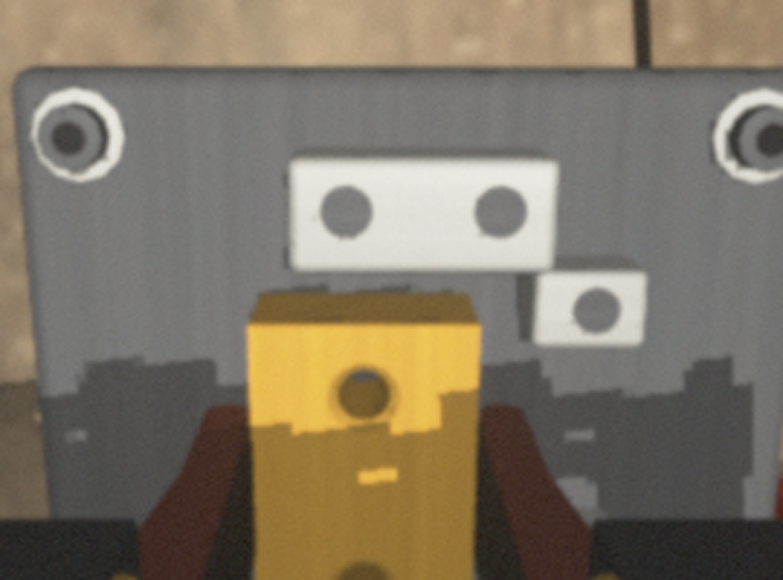

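View pics/s7.png

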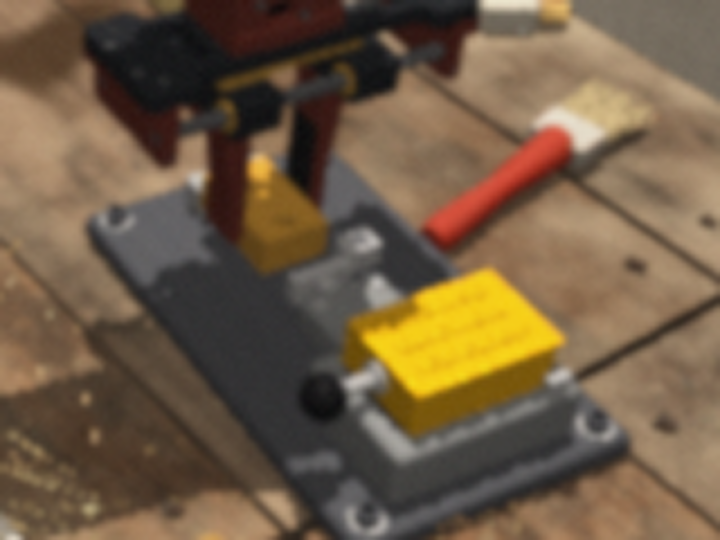

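Wrist view: the end gap to the fixed jaw is about 3.9 mm (rows 270 to 293), and the rear gap to the rail is about 10 mm (columns 472 to 537). Both are as planned, so I go down to just above the floor and slide to the rail.

>>> drive_tool([
  [[0.5, 0, 0, 0, 0, 0, 0], [0.4, 0, 0, 0, 0, 0, 0], [0.3, 0, 0, 0, 0, 0, 0], [0, 0, 0, 0, 0, 0, 0], [0, 0, 0, 0, 0, 0, 0]],
])

```text
t: 15.62
ee_pos: [0.5881, -0.1422, 0.0507]
tcp_rot: [0.116, 1.567, -0.004]
contact_force: [-0.4, 0.8, -3.6]
opening: 0.0361
```

Run:
```python
from h import *
to(J(2,55,47),np.radians(-6.87)); print(inj(arm.observe()['ee_pos']))
```

```text
t 15.62 pos [ 0.5881 -0.1422  0.0507] open 0.0361 F [-0.35  0.84 -3.57]
tool shift cm [0.37 0.02 0.85] rotvec [-0.001  0.004 -0.   ] rows>= 0.2
[-6.48501001 54.83779686]
```

>>> drive_tool([
  [[0.15, 0, 0.2, 0, 0.003, 0, 0], [0.15, 0, 0.2, 0, 0, 0, 0], [0, 0, 0.2, 0, 0, 0, 0], [0, 0, 0, 0, 0, 0, 0], [0, 0, 0, 0, 0, 0, 0]],
])

```text
t: 16.03
ee_pos: [0.5952, -0.143, 0.0476]
tcp_rot: [0.302, 1.569, 0.181]
contact_force: [0.0, -0.3, -3.3]
opening: 0.0354
```

Run:
```python
from h import *
to(J(2,55,47),np.radians(-6.87)); print(inj(arm.observe()['ee_pos']))
```

```text
t 16.03 pos [ 0.5952 -0.143   0.0476] open 0.0354 F [ 0.   -0.26 -3.32]
tool shift cm [0.06 0.02 0.14] rotvec [-0.001  0.001 -0.   ] rows>= 0.0
[ 0.64860948 54.85006708]
```

Still free (no side force). I continue in small steps until it touches.

>>> drive_tool([
  [[0, 0, 0.12, 0, 0, 0, 0], [0, 0, 0, 0, 0, 0, 0], [0, 0, 0, 0, 0, 0, 0]],
])

```text
t: 16.28
ee_pos: [0.5967, -0.1432, 0.0478]
tcp_rot: [0.254, 1.569, 0.134]
contact_force: [-0.7, -0.3, -3.5]
opening: 0.0356
```

>>> drive_tool([
  [[0, 0, 0.12, 0, 0, 0, 0], [0, 0, 0, 0, 0, 0, 0], [0, 0, 0, 0, 0, 0, 0]],
])

```text
t: 16.53
ee_pos: [0.5979, -0.1434, 0.0479]
tcp_rot: [0.265, 1.569, 0.145]
contact_force: [-0.5, -0.6, -3.5]
opening: 0.0357
```

>>> drive_tool([
  [[0, 0, 0.12, 0, 0, 0, 0], [0, 0, 0, 0, 0, 0, 0], [0, 0, 0, 0, 0, 0, 0]],
])

```text
t: 16.78
ee_pos: [0.599, -0.1435, 0.0479]
tcp_rot: [0.334, 1.569, 0.213]
contact_force: [0.8, 0.7, -3.0]
opening: 0.0355
```

>>> drive_tool([
  [[0.05, 0, 0.1, 0, 0, 0, 0], [0, 0, 0, 0, 0, 0, 0], [0, 0, 0, 0, 0, 0, 0]],
])

```text
t: 17.03
ee_pos: [0.5992, -0.1436, 0.0471]
tcp_rot: [1.989, 1.57, 1.869]
contact_force: [0.1, 0.4, -3.7]
opening: 0.0357
```

>>> drive_tool([
  [[0, 0, 0.1, 0, 0, 0, 0], [0, 0, 0, 0, 0, 0, 0], [0, 0, 0, 0, 0, 0, 0]],
])

```text
t: 17.28
ee_pos: [0.5993, -0.1436, 0.0468]
tcp_rot: [2.735, 1.568, 2.614]
contact_force: [-0.1, -0.1, -2.0]
opening: 0.0358
```

Run:
```python
from h import *
to(J(2,55,47),np.radians(-6.87)); print(inj(arm.observe()['ee_pos']))
save(crop(arm.capture('wrist'),200,90,270,200,2.9),'w8')
save(crop(arm.capture('scene'),330,190,160,120,4.5),'s8')
```

```text
t 17.28 pos [ 0.5993 -0.1436  0.0468] open 0.0358 F [-0.12 -0.1  -1.98]
tool shift cm [-0.02  0.02 -0.27] rotvec [-0.001 -0.002 -0.001] rows>= 0.1
[ 4.74693732 54.76676379]
```

View pics/w8.png

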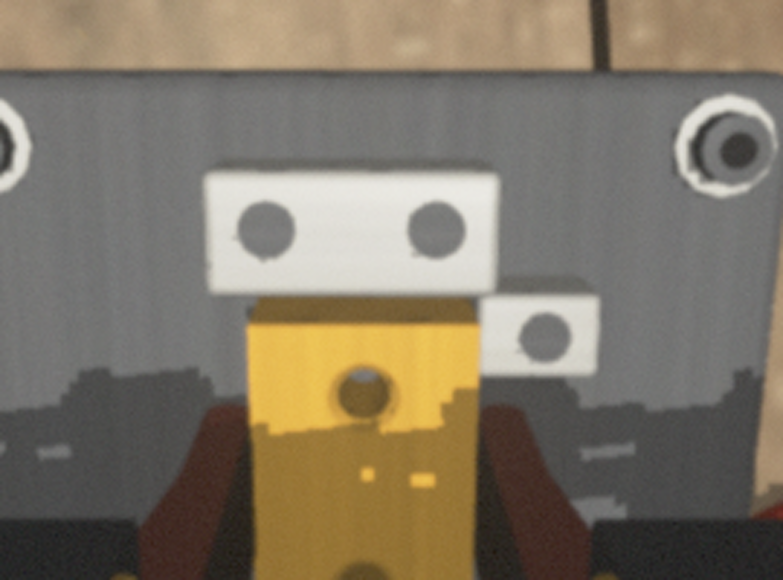

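View pics/s8.png

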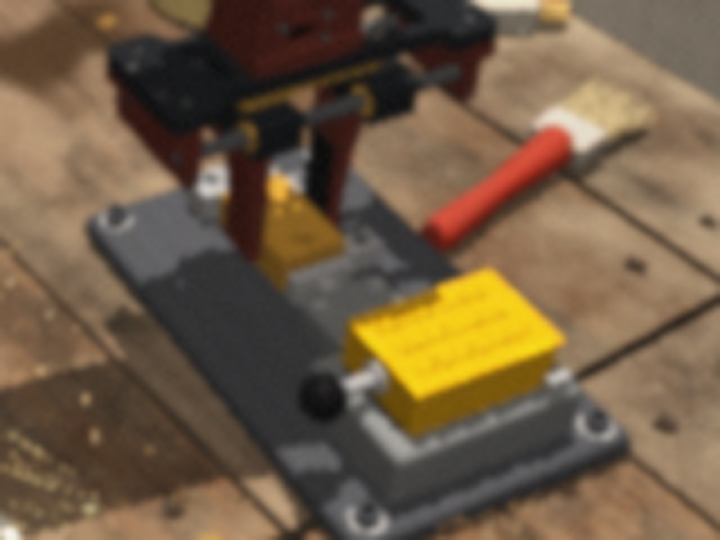

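>>> drive_tool([
  [[0.1, 0, 0.08, 0, 0, 0, 0], [0.05, 0, 0.05, 0, 0, 0, 0], [0, 0, 0, 0, 0, 0, 0]],
])

```text
t: 17.63
ee_pos: [0.5994, -0.1436, 0.0466]
tcp_rot: [2.688, 1.565, 2.567]
contact_force: [0.3, 0.5, -3.1]
opening: 0.0353
```

>>> drive_tool([
  [[0, 0, 0, 0, 0, 0, 0.7], [0, 0, 0, 0, 0, 0, 0.7], [0, 0, 0, 0, 0, 0, 0.7], [0, 0, 0, 0, 0, 0, 0.7], [0, 0, 0, 0, 0, 0, 0.7], [0, 0, 0, 0, 0, 0, 0.7]],
])

```text
t: 18.13
ee_pos: [0.6036, -0.1446, 0.0487]
tcp_rot: [0.367, 1.567, 0.246]
contact_force: [0.8, -0.6, -0.6]
opening: 0.0612
```

>>> drive_tool([
  [[-0.8, 0, 0, 0, 0, 0, 0.7], [-1.2, 0, 0, 0, 0, 0, 0.7], [-1.5, 0, 0, 0, 0, 0, 0.7], [-1.5, 0, 0, 0, 0, 0, 0.7], [-1.5, 0, 0, 0, 0, 0, 0.7], [-1.5, 0, 0, 0, 0, 0, 0.7], [-1, 0, 0, 0, 0, 0, 0.7], [0, 0, 0, 0, 0, 0, 0.7]],
])

```text
t: 18.8
ee_pos: [0.6037, -0.1454, 0.1487]
tcp_rot: [0.202, 1.565, 0.08]
contact_force: [-0.3, -0.2, -1.4]
opening: 0.0613
```

Run:
```python
from h import *
to(J(2,55,47),np.radians(-6.87)); print(inj(arm.observe()['ee_pos']))
I=arm.camera_info('wrist'); np.save('I9.npy',I,allow_pickle=True)
w=brass('wrist',.034); save(w,'w9'); save(crop(w,230,110,220,170,3.6),'w9c')
```

```text
t 18.8 pos [ 0.6037 -0.1454  0.1487] open 0.0613 F [-0.29 -0.17 -1.37]
tool shift cm [10.16  0.14 -0.8 ] rotvec [-0.002  0.006 -0.001] rows>= 2.4
[ 9.37564316 53.4942435 ]
wrist px [417.1 381.7] c mm [ 677.4 -308. ] size [ 57.3 357.9] ang 82.68
wrist px [472.1 322.9] c mm [ 712.5 -267.2] size [22.6 71.6] ang 4.83
wrist px [178.4 323. ] c mm [ 471.7 -236.7] size [70.8 22.7] ang 70.44
wrist px [317.8 196.6] c mm [ 599.6 -142.3] size [60.  36.5] ang 82.9
wrist px [37.8  9.4] c mm [434.7   7.2] size [23.2 12.2] ang 22.87
```

View pics/w9c.png

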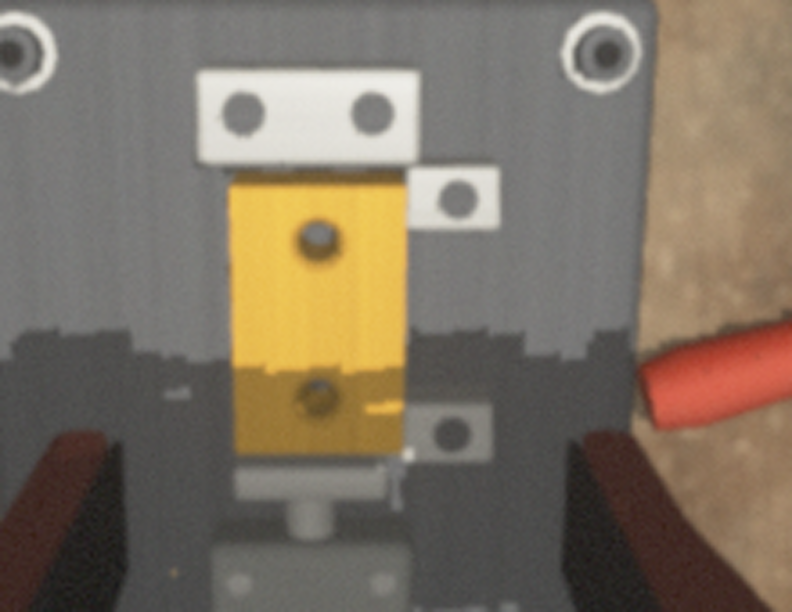

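Placed well: in the crop the blank (corners about (230,180) to (408,455)) touches both rear pads and sits between the jaw and the pusher. Next I locate the knob for the guard.

```bash
sed -i 's/_c=np.array(\[.588,-.1974\])/_c=np.array([.5907,-.1978])/' h.py
python3 - <<'E'
from h import *
IT=arm.camera_info('top');IS=arm.camera_info('scene')
out={}
for n,I,(x0,y0,x1,y1) in(('top',IT,(440,178,462,196)),('scene',IS,(392,266,412,288))):
    im=cv2.imread(f'pics/a_{n}.png'); g=im.max(2)[y0:y1,x0:x1]; m=(g<45).astype(np.uint8)
    nl,l,st,ce=cv2.connectedComponentsWithStats(m); k=1+np.argmax(st[1:,4]); print(n,st[k],ce[k]+[x0,y0]); out[n]=ce[k]+[x0,y0]
p,e=tri(IT,out['top'],IS,out['scene']); print('knob tri',p,e,'jig',inj(p))
for n,I in(('top',IT),('scene',IS)): q=onz(I,out[n],.058)[0]; print(n,q,inj(q))
print('hinge/knob guess', arm.observe()['q'])
E
```

```text
top [ 7  3 11 11 75] [451.08       185.78666667]
scene [ 5  8 10 11 88] [401.39772727 278.79545455]
knob tri [ 0.51605595 -0.26606011  0.05560469] 4.5278566488847844e-05 jig [-65.9430443  -76.69870848]
top [ 0.51574244 -0.26537437  0.058     ] [-66.33632496 -76.05538814]
scene [ 0.51426709 -0.2676993   0.058     ] [-67.52297919 -78.54011067]
hinge/knob guess [-0.21722745  0.53305147  0.48272279  1.80879088 -0.3157237   0.87096481
  0.290655  ]
```

Run:
```python
from h import *
s,q,M=pose()
n=13; w=np.array([-np.pi/2,0,0]); v=(np.array([.515,-.262,.15])-q)*100/n
for k in range(n): print((( M@R.from_rotvec(w*k/n).as_matrix()).T@v).round(2).tolist(), (w/n).round(3))
```

```text
[-0.02, -0.97, -0.57] [-0.121  0.     0.   ]
[-0.02, -0.9, -0.68] [-0.121  0.     0.   ]
[-0.02, -0.81, -0.78] [-0.121  0.     0.   ]
[-0.02, -0.71, -0.87] [-0.121  0.     0.   ]
[-0.02, -0.6, -0.95] [-0.121  0.     0.   ]
[-0.02, -0.48, -1.02] [-0.121  0.     0.   ]
[-0.02, -0.35, -1.07] [-0.121  0.     0.   ]
[-0.02, -0.22, -1.1] [-0.121  0.     0.   ]
[-0.02, -0.09, -1.12] [-0.121  0.     0.   ]
[-0.02, 0.05, -1.13] [-0.121  0.     0.   ]
[-0.02, 0.18, -1.11] [-0.121  0.     0.   ]
[-0.02, 0.32, -1.08] [-0.121  0.     0.   ]
[-0.02, 0.44, -1.03] [-0.121  0.     0.   ]
```

>>> drive_tool([
  [[0, -1, -0.55, -0.12, 0, 0, 0.7], [0, -0.9, -0.7, -0.12, 0, 0, 0.7], [0, -0.8, -0.8, -0.12, 0, 0, 0.7], [0, -0.7, -0.9, -0.12, 0, 0, 0.7], [0, -0.6, -0.95, -0.12, 0, 0, 0.7], [0, -0.5, -1, -0.12, 0, 0, 0.7], [0, -0.35, -1.05, -0.12, 0, 0, 0.7], [0, -0.2, -1.1, -0.12, 0, 0, 0.7], [0, -0.1, -1.1, -0.12, 0, 0, 0.7], [0, 0, -1.1, -0.12, 0, 0, 0.7]],
])

```text
t: 19.68
ee_pos: [0.5321, -0.2335, 0.1404]
tcp_rot: [1.251, 1.565, 2.378]
contact_force: [-0.5, 0.5, -0.1]
opening: 0.0614
```

Run:
```python
from h import *
to((.515,-.265,.15),np.radians(83.1))
```

```text
t 19.68 pos [ 0.5321 -0.2335  0.1404] open 0.0614 F [-0.47  0.52 -0.07]
tool shift cm [-0.97  0.19 -3.58] rotvec [-0.323  0.003 -0.006] rows>= 2.6
```

>>> drive_tool([
  [[-0.5, 0.3, -1.1, -0.12, 0, -0.004, 0.7], [-0.2, 0.4, -1, -0.1, 0, 0, 0.7], [0, 0.2, -0.5, -0.04, 0, 0, 0.7], [0, 0, 0, 0, 0, 0, 0.7], [0, 0, 0, 0, 0, 0, 0.7]],
])

```text
t: 20.1
ee_pos: [0.509, -0.2578, 0.1435]
tcp_rot: [1.191, 1.561, 2.59]
contact_force: [0.5, -0.3, 0.2]
opening: 0.0615
```

Run:
```python
from h import *
to((.516,-.266,.12),np.radians(83.1))
I=arm.camera_info('wrist'); np.save('I10.npy',I,allow_pickle=True)
save(arm.capture('wrist'),'w10'); print(proj(I,[.516,-.266,.058]))
```

```text
t 20.1 pos [ 0.509  -0.2578  0.1435] open 0.0615 F [ 0.51 -0.32  0.16]
tool shift cm [ 2.34 -0.85 -0.7 ] rotvec [-0.051  0.004 -0.009] rows>= 0.6
[[314.95887526 225.44271864]]
```

View pics/w10.png

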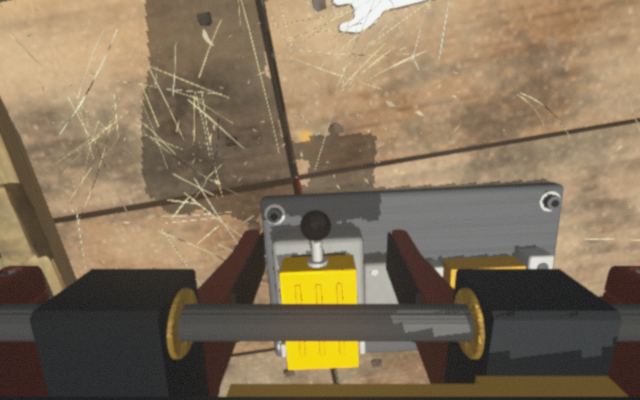

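>>> drive_tool([
  [[0.5, -0.6, -0.5, -0.045, 0.004, -0.008, 0.7], [0.5, 0, 0, 0, 0, 0, 0.7], [0.5, 0, 0, 0, 0, 0, 0.7], [0, 0, 0, 0, 0, 0, 0.7], [0, 0, 0, 0, 0, 0, 0.7]],
])

```text
t: 20.57
ee_pos: [0.5148, -0.2602, 0.1259]
tcp_rot: [1.164, 1.567, 2.607]
contact_force: [0.4, -1.1, 0.3]
opening: 0.0616
```

Run:
```python
from h import *
to((.516,-.266,.075),np.radians(83.1))
```

```text
t 20.57 pos [ 0.5148 -0.2602  0.1259] open 0.0616 F [ 0.41 -1.09  0.31]
tool shift cm [ 5.09 -0.21 -0.57] rotvec [-0.008  0.001 -0.003] rows>= 1.2
```

>>> drive_tool([
  [[0.6, -0.2, -0.5, -0.008, 0, -0.003, 0.7], [0.8, 0, 0, 0, 0, 0, 0.7], [0.8, 0, 0, 0, 0, 0, 0.7], [0.8, 0, 0, 0, 0, 0, 0.7], [0.5, 0, 0, 0, 0, 0, 0.7], [0, 0, 0, 0, 0, 0, 0.7], [0, 0, 0, 0, 0, 0, 0.7]],
])

```text
t: 21.15
ee_pos: [0.516, -0.2648, 0.0863]
tcp_rot: [0.7, 1.568, 2.15]
contact_force: [0.6, 0.4, -0.6]
opening: 0.0612
```

Run:
```python
from h import *
to((.516,-.266,.075),np.radians(83.1))
save(crop(arm.capture('wrist'),220,150,200,150,4),'w11');
```

```text
t 21.15 pos [ 0.516  -0.2648  0.0863] open 0.0612 F [ 0.59  0.39 -0.6 ]
tool shift cm [ 1.13 -0.02 -0.12] rotvec [-0.     0.002 -0.002] rows>= 0.3
```

View pics/w11.png

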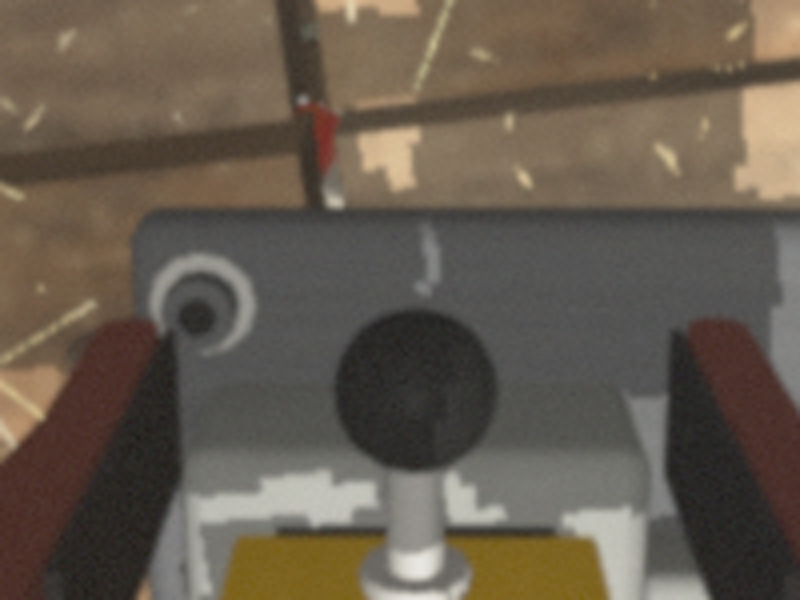

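The knob (crop (415,390)) is centred between the fingers. I go down the last centimetre and close lightly.

>>> drive_tool([
  [[0.5, 0, -0.1, 0, 0, 0, 0.7], [0.4, 0, 0, 0, 0, 0, 0.7], [0, 0, 0, 0, 0, 0, 0.7], [0, 0, 0, 0, 0, 0, 0], [0, 0, 0, 0, 0, 0, 0], [0, 0, 0, 0, 0, 0, 0], [0, 0, 0, 0, 0, 0, 0], [0, 0, 0, 0, 0, 0, 0], [0, 0, 0, 0, 0, 0, 0], [0, 0, 0, 0, 0, 0, 0]],
], newtons=15)

```text
t: 22.03
ee_pos: [0.5168, -0.2658, 0.0779]
tcp_rot: [-0.386, 1.569, 1.064]
contact_force: [-0.1, -1.2, -1.5]
opening: 0.0198
```

>>> drive_tool([
  [[0, 0, 0, 0, 0, 0, 0], [0, 0, 0, 0, 0, 0, 0], [0, 0, 0, 0, 0, 0, 0], [0, 0, 0, 0, 0, 0, 0], [0, 0, 0, 0, 0, 0, 0]],
])

```text
t: 22.45
ee_pos: [0.5168, -0.2658, 0.0779]
tcp_rot: [-0.437, 1.569, 1.013]
contact_force: [-0.3, 0.5, -1.0]
opening: 0.02
```

Run:
```python
from h import *
s,q,M=pose(); print(s['t'],q.round(4),s['opening'],s['contact_force'].round(1)); print(inj(q),M.round(3))
k0=q+M[:,0]*.017
# arc: hinge 102 behind, 10 below knob in knob plane
a0=np.arctan2(10,102); r=np.hypot(102,10)/1000
f=np.r_[-Rj[:,0],0]; h=k0-f*.102-np.r_[0,0,.010]; print('hinge',h)
pr=k0
for th in np.arange(.1,1.71,.1):
    k=h+f*r*np.cos(a0+th)+np.r_[0,0,r*np.sin(a0+th)]; print(round(th,1),(k-M[:,0]*.017).round(4),(M.T@(k-pr)*100).round(2)); pr=k
```

```text
22.45 [ 0.5168 -0.2658  0.0779] 0.019983312048789163 [-0.3  0.5 -1. ]
[-65.20966933 -76.35569099] [[ 0.001 -0.993  0.12 ]
 [ 0.002  0.12   0.993]
 [-1.    -0.001  0.002]]
hinge [ 0.61811156 -0.27797802  0.05092477]
0.1 [ 0.5183 -0.266   0.0881] [-1.01 -0.15  0.  ]
0.2 [ 0.5208 -0.2663  0.098 ] [-0.99 -0.25  0.  ]
0.3 [ 0.5243 -0.2667  0.1076] [-0.96 -0.35  0.  ]
0.4 [ 0.5287 -0.2672  0.1169] [-0.92 -0.44  0.  ]
0.5 [ 0.534  -0.2679  0.1256] [-0.87 -0.53  0.  ]
0.6 [ 0.5401 -0.2686  0.1338] [-0.82 -0.62  0.  ]
0.7 [ 0.547  -0.2694  0.1413] [-0.75 -0.7   0.  ]
0.8 [ 0.5547 -0.2704  0.1481] [-0.68 -0.77  0.  ]
0.9 [ 0.5629 -0.2714  0.154 ] [-0.6  -0.83  0.  ]
1.0 [ 0.5717 -0.2724  0.1592] [-0.51 -0.89  0.  ]
1.1 [ 0.581  -0.2735  0.1634] [-0.42 -0.93  0.  ]
1.2 [ 0.5907 -0.2747  0.1666] [-0.32 -0.97  0.  ]
1.3 [ 0.6006 -0.2759  0.1689] [-0.23 -1.    0.  ]
1.4 [ 0.6107 -0.2771  0.1701] [-0.12 -1.02  0.  ]
1.5 [ 0.6208 -0.2783  0.1704] [-0.02 -1.02  0.  ]
1.6 [ 0.631  -0.2796  0.1696] [ 0.08 -1.02  0.  ]
1.7 [ 0.641  -0.2808  0.1678] [ 0.18 -1.01  0.  ]
```

>>> drive_tool([
  [[-0.6, -0.1, 0, 0, 0, 0, 0], [-0.6, -0.1, 0, 0, 0, 0, 0], [-0.6, -0.2, 0, 0, 0, 0, 0], [-0.6, -0.25, 0, 0, 0, 0, 0], [-0.6, -0.3, 0, 0, 0, 0, 0], [0, 0, 0, 0, 0, 0, 0]],
])

```text
t: 22.95
ee_pos: [0.5262, -0.267, 0.1111]
tcp_rot: [0.503, 1.568, 1.953]
contact_force: [-0.8, 0.9, -0.5]
opening: 0.0198
```

```bash
cat >> h.py <<'E'
def arc():
    s,q,M=pose(); h=np.array([.61811,-.27798,.05092]); f=np.r_[-Rj[:,0],0]; k=q+M[:,0]*.017-h
    x=k@f; th=np.arctan2(k[2],x)-np.arctan2(10,102); print('t',round(s['t'],2),'r mm',round(np.hypot(x,k[2])*1000,1),'th',round(th,3),'F',s['contact_force'].round(1),'open',round(s['opening'],4))
    pr=k; a0=np.arctan2(10,102)
    for a in np.arange(th+.1,min(th+.65,1.75),.1):
        kk=f*.1025*np.cos(a0+a)+np.r_[0,0,.1025*np.sin(a0+a)]; print(round(a,2),(M.T@(kk-(pr if pr is not k else k-np.array([0,0,0])))*100).round(2)); pr=kk
    print('tilt',R.from_matrix(M.T@down(np.radians(83.1))).as_rotvec().round(3))
E
python3 - <<'E'
from h import *
arc()
E
```

```text
t 22.95 r mm 102.2 th 0.339 F [-0.8  0.9 -0.5] open 0.0198
0.44 [-0.92 -0.45  0.01]
0.54 [-0.85 -0.57  0.  ]
0.64 [-0.79 -0.65  0.  ]
0.74 [-0.72 -0.72  0.  ]
0.84 [-0.65 -0.79  0.  ]
0.94 [-0.57 -0.85  0.  ]
tilt [-0.001  0.002 -0.001]
```

>>> drive_tool([
  [[-0.8, -0.4, 0, 0, 0, 0, 0], [-0.8, -0.5, 0, 0, 0, 0, 0], [-0.7, -0.6, 0, 0, 0, 0, 0], [-0.6, -0.6, 0, 0, 0, 0, 0], [-0.5, -0.6, 0, 0, 0, 0, 0], [0, 0, 0, 0, 0, 0, 0]],
])

```text
t: 23.45
ee_pos: [0.557, -0.2708, 0.15]
tcp_rot: [-0.599, 1.569, 0.851]
contact_force: [-0.6, 0.2, -0.8]
opening: 0.0202
```

Run:
```python
from h import *
arc()
```

```text
t 23.45 r mm 102.6 th 0.83 F [-0.6  0.2 -0.8] open 0.0202
0.93 [-0.57 -0.85  0.01]
1.03 [-0.48 -0.9   0.  ]
1.13 [-0.39 -0.95  0.  ]
1.23 [-0.3  -0.98  0.  ]
1.33 [-0.2  -1.01  0.  ]
1.43 [-0.09 -1.02  0.  ]
tilt [-0.     0.002  0.001]
```

>>> drive_tool([
  [[-0.5, -0.8, 0, 0, 0, 0, 0], [-0.4, -0.8, 0, 0, 0, 0, 0], [-0.35, -0.8, 0, 0, 0, 0, 0], [-0.25, -0.8, 0, 0, 0, 0, 0], [-0.1, -0.7, 0, 0, 0, 0, 0], [0, 0, 0, 0, 0, 0, 0]],
])

```text
t: 23.95
ee_pos: [0.5989, -0.2759, 0.168]
tcp_rot: [-0.353, 1.569, 1.097]
contact_force: [-0.3, -0.8, -0.4]
opening: 0.0201
```

Run:
```python
from h import *
arc()
save(crop(arm.capture('scene'),330,160,160,150,4),'s12')
```

```text
t 23.95 r mm 102.0 th 1.283 F [-0.3 -0.8 -0.4] open 0.0201
1.38 [-0.19 -1.    0.02]
1.48 [-0.04 -1.02  0.  ]
1.58 [ 0.06 -1.02  0.  ]
1.68 [ 0.16 -1.01  0.  ]
tilt [-0.     0.002  0.001]
```

View pics/s12.png

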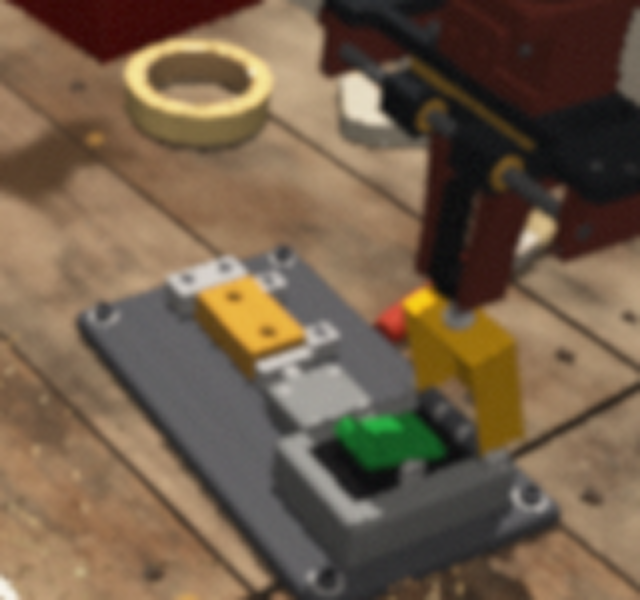

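The guard follows well, the blank sits undisturbed, and the green paddle is exposed. I carry the guard on past dead centre and release it.

>>> drive_tool([
  [[-0.15, -0.8, 0, 0, 0, 0, 0], [0, -0.9, 0, 0, 0, 0, 0], [0.05, -0.9, 0, 0, 0, 0, 0], [0.1, -0.8, 0, 0, 0, 0, 0], [0.15, -0.6, 0, 0, 0, 0, 0], [0, 0, 0, 0, 0, 0, 0]],
])

```text
t: 24.5
ee_pos: [0.6434, -0.2815, 0.1671]
tcp_rot: [-1.118, 1.567, 0.332]
contact_force: [0.4, 0.8, 2.1]
opening: 0.02
```

Run:
```python
from h import *
arc()
```

```text
t 24.5 r mm 102.4 th 1.726 F [0.4 0.8 2.1] open 0.02
tilt [-0.     0.002  0.003]
```

>>> drive_tool([
  [[0.15, -0.8, 0, 0, 0, 0, 0], [0, 0, 0, 0, 0, 0, 0], [0, 0, 0, 0, 0, 0, 0.6], [0, 0, 0, 0, 0, 0, 0.6], [0, 0, 0, 0, 0, 0, 0.6], [0, 0, 0, 0, 0, 0, 0.6], [0, 0, 0, 0, 0, 0, 0.6], [0, 0, 0, 0, 0, 0, 0.6]],
])

```text
t: 25.17
ee_pos: [0.6502, -0.2822, 0.1629]
tcp_rot: [0.528, 1.568, 1.977]
contact_force: [1.1, -0.1, -0.0]
opening: 0.052
```

>>> drive_tool([
  [[-1, 0, 0, 0, 0, 0, 0.6], [-1.2, 0, 0, 0, 0, 0, 0.6], [-1.2, 0, 0, 0, 0, 0, 0.6], [-1.2, 0, 0, 0, 0, 0, 0.6], [0, 0, 0, 0, 0, 0, 0.6], [0, 0, 0, 0, 0, 0, 0.6]],
])

```text
t: 25.67
ee_pos: [0.6506, -0.2828, 0.2161]
tcp_rot: [-0.562, 1.569, 0.887]
contact_force: [-0.7, -0.3, 0.3]
opening: 0.053
```

Run:
```python
from h import *
to(J(-25,-76,120),np.radians(83.1))
save(crop(arm.capture('scene'),330,140,160,150,4),'s13')
```

```text
t 25.67 pos [ 0.6506 -0.2828  0.2161] open 0.053 F [-0.66 -0.34  0.26]
tool shift cm [9.6  9.47 0.08] rotvec [-0.001  0.002  0.001] rows>= 3.2
```

View pics/s13.png

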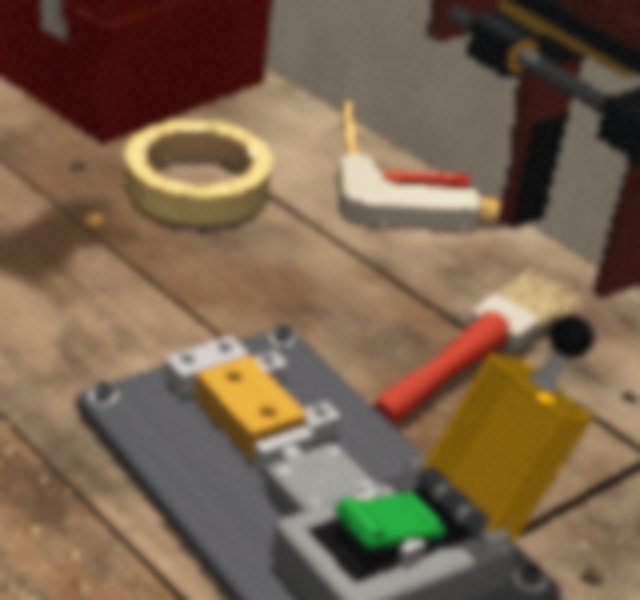

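The guard rests open at its stop (yellow shell at crop (505,440), knob at (572,335)), and the blank is still in place. Now the paddle.

>>> drive_tool([
  [[0, 1, 0, 0, 0, 0, 0], [0, 1.6, 0, 0, 0, 0, 0], [0, 1.6, 0, 0, 0, 0, 0], [0.4, 1.6, 0, 0, 0, 0, 0], [0.6, 1.4, 0, 0, 0, 0, 0], [0.8, 0.8, 0, 0, 0, 0, 0], [0.8, 0, 0, 0, 0, 0, 0], [0, 0, 0, 0, 0, 0, 0], [0, 0, 0, 0, 0, 0, 0]],
])

```text
t: 26.47
ee_pos: [0.5678, -0.2718, 0.1867]
tcp_rot: [-0.06, 1.568, 1.39]
contact_force: [0.3, -0.4, -0.1]
opening: 0.0006
```

Run:
```python
from h import *
to(J(-25,-76,110),np.radians(83.1))
I=arm.camera_info('wrist'); w=arm.capture('wrist')
for p in (J(-23,-76,67),J(-23,-63,67),J(-23,-89,67),J(-6,-76,53)):
    u=proj(I,p)[0]; print(u.round(1)); cv2.circle(w,tuple(int(round(v)) for v in u),2,(255,0,0),-1)
save(crop(w,220,130,200,150,4),'w14')
print('tip px',proj(I,pose()[1]+pose()[2][:,0]*.025))
```

```text
t 26.47 pos [ 0.5678 -0.2718  0.1867] open 0.0006 F [ 0.29 -0.37 -0.06]
tool shift cm [ 7.67  1.11 -0.  ] rotvec [-0.     0.002  0.   ] rows>= 1.9
[325.4 187.4]
[342.5 187.4]
[308.3 187.4]
[325.4 203.6]
tip px [[325.96174862 249.82045706]]
```

View pics/w14.png

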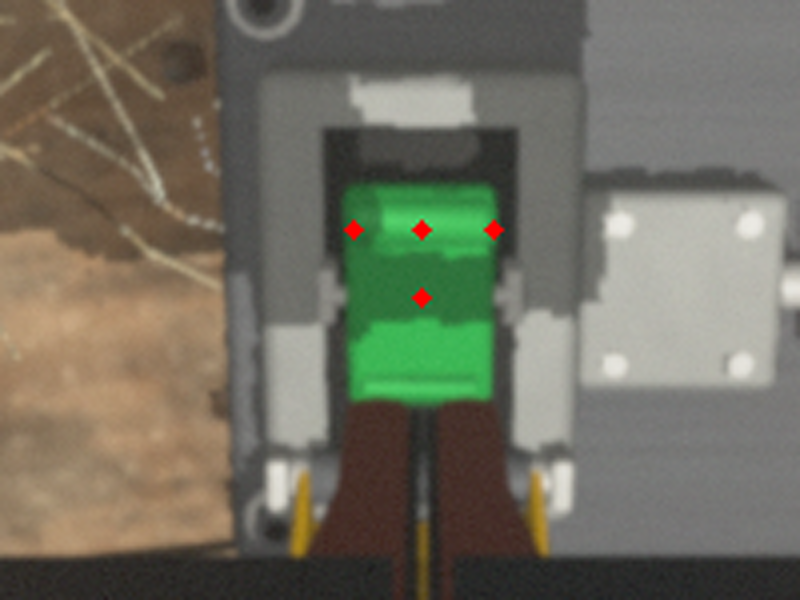

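The wrist view shows the rib highlight at crop (435,220), and the predicted rib points (354 to 494, 230) land on it. I go down onto it.

>>> drive_tool([
  [[0.8, 0.5, 0, 0, 0, 0, 0], [1, 0.3, 0, 0, 0, 0, 0], [1, 0.1, 0, 0, 0, 0, 0], [1, 0, 0, 0, 0, 0, 0], [1, 0, 0, 0, 0, 0, 0], [0, 0, 0, 0, 0, 0, 0], [0, 0, 0, 0, 0, 0, 0]],
], newtons=40)

```text
t: 27.1
ee_pos: [0.56, -0.27, 0.1328]
tcp_rot: [-0.127, 1.568, 1.324]
contact_force: [0.2, -0.3, -0.6]
opening: 0.0006
```

Run:
```python
from h import *
to(J(-25,-76,93),np.radians(83.1))
```

```text
t 27.1 pos [ 0.56   -0.27    0.1328] open 0.0006 F [ 0.22 -0.3  -0.61]
tool shift cm [ 3.98  0.32 -0.08] rotvec [0.001 0.003 0.   ] rows>= 1.0
```

>>> drive_tool([
  [[0.8, 0.3, -0.05, 0, 0.002, 0, 0], [0.8, 0, 0, 0, 0, 0, 0], [0.8, 0, 0, 0, 0, 0, 0], [0.7, 0, 0, 0, 0, 0, 0], [0, 0, 0, 0, 0, 0, 0], [0, 0, 0, 0, 0, 0, 0]],
])

```text
t: 27.6
ee_pos: [0.5571, -0.2702, 0.0985]
tcp_rot: [-1.201, 1.57, 0.251]
contact_force: [0.1, -0.5, 1.4]
opening: 0.0007
```

Run:
```python
from h import *
to(J(-25,-76,93),np.radians(83.1))
```

```text
t 27.6 pos [ 0.5571 -0.2702  0.0985] open 0.0007 F [ 0.1  -0.52  1.37]
tool shift cm [ 0.55  0.03 -0.01] rotvec [0.001 0.    0.001] rows>= 0.1
```

>>> drive_tool([
  [[0.4, 0, 0, 0, 0, 0, 0], [0.4, 0, 0, 0, 0, 0, 0], [0.4, 0, 0, 0, 0, 0, 0], [0, 0, 0, 0, 0, 0, 0]],
])

```text
t: 27.93
ee_pos: [0.556, -0.2705, 0.0868]
tcp_rot: [1.28, 1.569, 2.731]
contact_force: [0.4, 0.3, -0.2]
opening: 0.0007
```

>>> drive_tool([
  [[0.4, 0, 0, 0, 0, 0, 0], [0.4, 0, 0, 0, 0, 0, 0], [0.4, 0, 0, 0, 0, 0, 0], [0.2, 0, 0, 0, 0, 0, 0]],
])

```text
t: 28.27
ee_pos: [0.5555, -0.2709, 0.0817]
tcp_rot: [0.81, 1.567, 2.259]
contact_force: [-8.0, 3.4, 17.1]
opening: 0.0004
```

>>> drive_tool([
  [[0.4, 0, 0, 0, 0, 0, 0], [0.5, 0, 0, 0, 0, 0, 0], [0.5, 0, 0, 0, 0, 0, 0], [0.5, 0, 0, 0, 0, 0, 0]],
])

```text
t: 28.6
ee_pos: [0.5556, -0.2711, 0.0808]
tcp_rot: [0.206, 1.565, 1.653]
contact_force: [-15.5, 8.3, 44.7]
opening: 0.0002
```

That is a hard stop at fully down. I retreat and look.

>>> drive_tool([
  [[-0.3, 0, 0, 0, 0, 0, 0], [-0.6, 0, 0, 0, 0, 0, 0], [-1, 0, 0, 0, 0, 0, 0], [-1.5, 0, 0, 0, 0, 0, 0], [-2, 0, 0, 0, 0, 0, 0], [-2, 0, 0, 0, 0, 0, 0], [-2, 0, 0, 0, 0, 0, 0], [0, 0, 0, 0, 0, 0, 0], [0, 0, 0, 0, 0, 0, 0]],
])

```text
t: 29.35
ee_pos: [0.5573, -0.2719, 0.1834]
tcp_rot: [-0.753, 1.564, 0.694]
contact_force: [-0.4, 0.8, -1.1]
opening: 0.0007
```

Run:
```python
from h import *
to(J(-25,-76,93),np.radians(83.1))
save(crop(arm.capture('scene'),330,140,160,150,4),'s15')
save(crop(arm.capture('wrist'),200,60,400,270,2),'w15')
save(crop(arm.capture('top'),190,100,300,180,2.6),'t15')
```

```text
t 29.35 pos [ 0.5573 -0.2719  0.1834] open 0.0007 F [-0.38  0.8  -1.08]
tool shift cm [9.04 0.11 0.11] rotvec [-0.003  0.005  0.005] rows>= 2.2
```

View pics/s15.png

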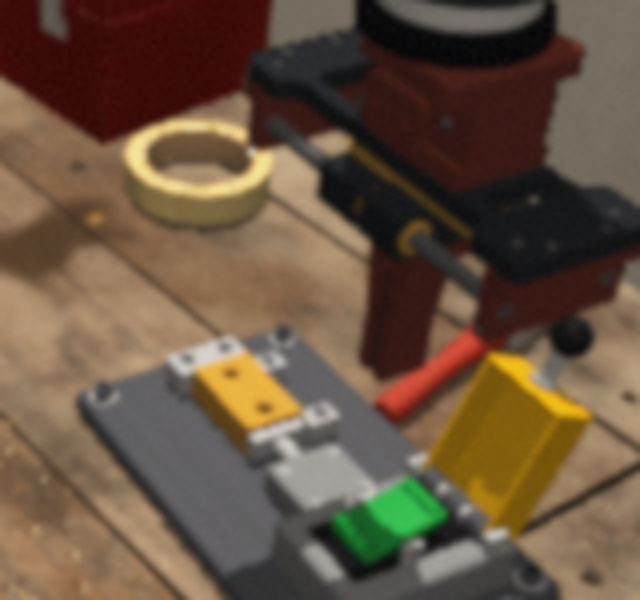

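View pics/w15.png

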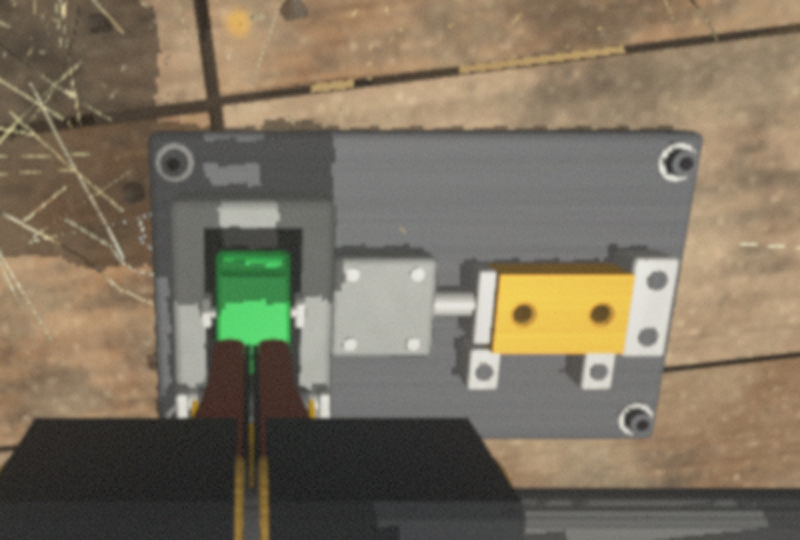

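View pics/t15.png

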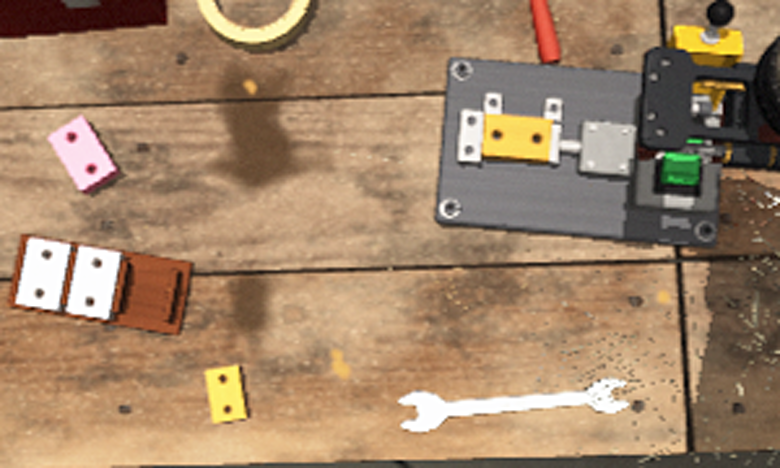

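The pusher is extended: in the wrist crop the rod runs from (433,303) to (475,303) and the pad meets the blank at (487,310). The blank is against the fixed jaw and both rear pads. The paddle front is down, the guard is open and the robot is clear.

Run:
```python
from h import *
print(arm.finish_job()); print(arm.observe()['t'])
```

```text
the job is handed in; nothing more can be done
None
the job is handed in; nothing more can be done
```

The brass blank is clamped in the jig, the guard is open, and I handed the job in at about 29.5 s of the 69 s allowed. No verdict was reported.

**What I did:**
- I took the brass blank from the rack by its ends, laid it flat on the bench and let go, then took it again by its long sides.
- I slid it to the rear rail in the pocket and released it.
- I gripped the knob and swung the guard past its tipping point; it stayed open at its stop.
- I pressed the paddle rib down to its hard stop, where the force reached about 45 N on the fingers, and moved clear.

**Last checks, from the final scene, wrist and top pictures:**
- The blank lies between the extended pusher and the fixed jaw, against both rear pads.
- The paddle front is down and the guard is open.
- Both aluminium blanks are still in their slots.
- The force reading after retreating was about 1 N, which is within noise.

**What disagreed or was not measured:**
- **Rail position:** the blank met the rail 2.7 mm further back than the top view had given. I took the contact as right and corrected the jig position by that amount.
- **Rail and bench contacts:** the force reading barely showed them, so I judged both from the motion stopping and, at the rail, from the picture.
- **Clamping:** I judged the pusher force and the paddle angle from the pictures and the hard stop; neither was measured.

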